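# Put the dye kit right and cap it

### The arm

A 7-joint arm with a two-finger parallel gripper is mounted at the origin on a cart in front of the work surface, level with it; the furniture and walls round the work are solid. World frame = base frame: x ahead of the robot, y to its left, z up, the work surface at z = 0. Lengths are in mm, angles in degrees, forces in N, time in s.
With the tool pointing down it reaches from about 400 to 850 mm from the base axis. Payload 6.9 kg.
Tool frame: the origin (TCP) lies between the finger pads; the fingertips stand 19 mm ahead of it and the grasp point (between the pads) is the TCP (bot.tips_ahead is the distance from the TCP to the fingertips, in mm); x points along the fingers, z is the direction in which the jaws open and shut, and the axes are right-handed (so a half turn about x gives the same grasp; the last joint's range is limited). The gripper opens to 85 mm and grips with 20 to 120 N. Pads are 22 mm wide; open, the fingers measure 114 mm over their backs; the gripper's body (76 mm by 85 mm) begins 54 mm behind the grasp point. The pads swing forward as they close: fully open they stand 13 mm farther back than shut.
Start: joints at [80.014, 29.078, -13.613, 85.955, 7.202, 65.827, -8.869], TCP at [172.573, -600.692, 250.275] pointing down, gripper open.
Joint ranges: [-176.47, 176.47], [-13.61, 117.27], [-81.72, 77.17], [0.22, 143.17], [-87.28, 267.28], [10, 112.55], [-165.47, 165.47]. Speed limits (degrees/s): [136.94, 136.94, 180, 180, 180, 180, 180].

### API

Orientations are given as a 3x3 rotation matrix whose columns are the frame's x, y, z axes.
In Python, from bench import bot gives the robot as it stands. The module is installed in compiled form; this text tells all that it offers.
- The arm moves only by the tool arm_command, never from a script. Its argument "series" is one flat list of numbers, 7 for each row, row after row: the closure, from -1 (fully open) to 1 (shut), then the shift along the world's x, y, z in units of 50 mm (1.0 is 50 mm), then the turn, a rotation vector about the world's x, y, z in units of 6 degrees (1.0 is 6 degrees). In form: [gripper, dx, dy, dz, wx, wy, wz, gripper, dx, dy, dz, wx, wy, wz, ...]. A call has exactly 5 rows; each row shifts and turns the commanded pose from where the row before left it; what a row does not reach is not made up. A row lasts 1/10 s, in which the tool goes at most 50 mm and 8.59 degrees, less where a joint would pass 70% of its speed; a pose out of reach is approached as far as the arm can. A call is refused whole if a number of a shift passes 1 or a number of a turn 1, either way. A call with a gripper value outside its range is refused whole. The fingers move at their own pace and stop on an object; "force" is the grip in N (left out, the last holds). Time passes only in rows, so rows that do not move let the fingers close, or fill a call up. It gives the time, the measured TCP pose, the force and the opening at its end, in the units of the state.
- bot.get_obs(): the state, without advancing time (a new reading comes with each control period).
- bot.grab_frame(name): name is "scene" or "top"; returns the picture (400x640x3 uint8, red, green, blue); there is no depth.
- bot.camera_model(name): a dict with "camera_matrix" (3x3 intrinsics, pixels), "rvec" (rotation vector, rad) and "tvec" (3), from world to camera coordinates, as OpenCV has them. Camera axes: x right, y down, z forward; pixel columns grow to the right and rows downward; lengths in mm; the calibration is good to about 2 mm. A picture is of the moment at which its call begins. camera_model takes no time and is no camera call.
- bot.close_job(): hands the job in, once; it reports no verdict.
The state is a dict: "time": time; "joints": joint angles; "joint_vel": joint speeds; "tau": joint torques, N m; "tool_pos": TCP position; "eef_rot": TCP orientation; "ft_force": force on the tool from outside, world axes, zero at the start; "wrist_torque": the same for the moment, N m; "finger_gap": finger opening in mm.
Only numpy, scipy, OpenCV 4.12 (cv2) and the standard library are available. Lean on these libraries where they do the work, as an engineer would, in place of code of your own. Each camera call takes 0.05 s, during which the arm holds its last target.

### The job

The black four-bay kit tray must hold one dye pot each with a red, a yellow, a green and a blue cap, one to a bay, but one pot in it is wrong: move the wrong pot to the orange returns tray and put the missing colour from the grey stock tray in the kit instead. The grey-capped pots left standing on the worktop go to the returns tray too, and the caps of all pots in the kit tray and in the returns tray must be pressed fully home. Stand every pot upright on its tray's floor, leave the remaining pot in the stock tray where it is, and do not disturb the roll of masking tape.

Things in the scene. Friction and masses are not known exactly. Their poses are not given: they have to be found in the camera images.
- pot_red: Dye pot with a red cap, one of the four colours of the kit (in the kit tray, or in the stock tray if it is the missing one). Foot 54 mm across, 6 mm high; white body 44 mm across up to 40 mm (grip here); cap 40 mm across, 14 mm high on top. Origin: centre of underside, z up its axis. 0.12 kg, heavy foot.
- pot_yellow: Dye pot with a yellow cap, one of the four colours of the kit (in the kit tray, or in the stock tray if it is the missing one). Foot 54 mm across, 6 mm high; white body 44 mm across up to 40 mm (grip here); cap 40 mm across, 14 mm high on top. Origin: centre of underside, z up its axis. 0.12 kg, heavy foot.
- pot_green: Dye pot with a green cap, one of the four colours of the kit (in the kit tray, or in the stock tray if it is the missing one). Foot 54 mm across, 6 mm high; white body 44 mm across up to 40 mm (grip here); cap 40 mm across, 14 mm high on top. Origin: centre of underside, z up its axis. 0.12 kg, heavy foot.
- pot_blue: Dye pot with a blue cap, one of the four colours of the kit (in the kit tray, or in the stock tray if it is the missing one). Foot 54 mm across, 6 mm high; white body 44 mm across up to 40 mm (grip here); cap 40 mm across, 14 mm high on top. Origin: centre of underside, z up its axis. 0.12 kg, heavy foot.
- pot_black: Solvent pot with a black cap, not part of the kit; one of the black and white pots is wrongly in the kit tray, the other is in the stock tray. Foot 54 mm across, 6 mm high; white body 44 mm across up to 40 mm (grip here); cap 40 mm across, 14 mm high on top. Origin: centre of underside, z up its axis. 0.12 kg, heavy foot.
- pot_white: Solvent pot with a white cap, not part of the kit; one of the black and white pots is wrongly in the kit tray, the other is in the stock tray. Foot 54 mm across, 6 mm high; white body 44 mm across up to 40 mm (grip here); cap 40 mm across, 14 mm high on top. Origin: centre of underside, z up its axis. 0.12 kg, heavy foot.
- stray_a: Stray pot with a grey cap, standing on the worktop; two to four strays (a to d) are present. Foot 54 mm across, 6 mm high; white body 44 mm across up to 40 mm (grip here); cap 40 mm across, 14 mm high on top. Origin: centre of underside, z up its axis. 0.12 kg, heavy foot.
- stray_b: Stray pot with a grey cap, standing on the worktop; two to four strays (a to d) are present. Foot 54 mm across, 6 mm high; white body 44 mm across up to 40 mm (grip here); cap 40 mm across, 14 mm high on top. Origin: centre of underside, z up its axis. 0.12 kg, heavy foot.
- stray_c: Stray pot with a grey cap, standing on the worktop; two to four strays (a to d) are present. Foot 54 mm across, 6 mm high; white body 44 mm across up to 40 mm (grip here); cap 40 mm across, 14 mm high on top. Origin: centre of underside, z up its axis. 0.12 kg, heavy foot.
- stray_d: Stray pot with a grey cap, standing on the worktop; two to four strays (a to d) are present. Foot 54 mm across, 6 mm high; white body 44 mm across up to 40 mm (grip here); cap 40 mm across, 14 mm high on top. Origin: centre of underside, z up its axis. 0.12 kg, heavy foot.
- pot_red_cap (a joint): How far the cap of pot_red stands up from home (m): 0 fully home, at most 0.010. It slides along the pot's axis, is held where it stands by about 6 N of friction and stops hard at 0. Its top face is 54 mm above the pot's underside plus this value.
- pot_yellow_cap (a joint): How far the cap of pot_yellow stands up from home (m): 0 fully home, at most 0.010. It slides along the pot's axis, is held where it stands by about 6 N of friction and stops hard at 0. Its top face is 54 mm above the pot's underside plus this value.
- pot_green_cap (a joint): How far the cap of pot_green stands up from home (m): 0 fully home, at most 0.010. It slides along the pot's axis, is held where it stands by about 6 N of friction and stops hard at 0. Its top face is 54 mm above the pot's underside plus this value.
- pot_blue_cap (a joint): How far the cap of pot_blue stands up from home (m): 0 fully home, at most 0.010. It slides along the pot's axis, is held where it stands by about 6 N of friction and stops hard at 0. Its top face is 54 mm above the pot's underside plus this value.
- pot_black_cap (a joint): How far the cap of pot_black stands up from home (m): 0 fully home, at most 0.010. It slides along the pot's axis, is held where it stands by about 6 N of friction and stops hard at 0. Its top face is 54 mm above the pot's underside plus this value.
- pot_white_cap (a joint): How far the cap of pot_white stands up from home (m): 0 fully home, at most 0.010. It slides along the pot's axis, is held where it stands by about 6 N of friction and stops hard at 0. Its top face is 54 mm above the pot's underside plus this value.
- stray_a_cap (a joint): How far the cap of stray_a stands up from home (m): 0 fully home, at most 0.010. It slides along the pot's axis, is held where it stands by about 6 N of friction and stops hard at 0. Its top face is 54 mm above the pot's underside plus this value.
- stray_b_cap (a joint): How far the cap of stray_b stands up from home (m): 0 fully home, at most 0.010. It slides along the pot's axis, is held where it stands by about 6 N of friction and stops hard at 0. Its top face is 54 mm above the pot's underside plus this value.
- stray_c_cap (a joint): How far the cap of stray_c stands up from home (m): 0 fully home, at most 0.010. It slides along the pot's axis, is held where it stands by about 6 N of friction and stops hard at 0. Its top face is 54 mm above the pot's underside plus this value.
- stray_d_cap (a joint): How far the cap of stray_d stands up from home (m): 0 fully home, at most 0.010. It slides along the pot's axis, is held where it stands by about 6 N of friction and stops hard at 0. Its top face is 54 mm above the pot's underside plus this value.
- kit_tray: Kit tray, black, fixed, 72 x 279 mm, with four square bays in a row along its own y (bay centres at y = -103.5, -34.5, 34.5 and 103.5 mm); each bay is 66 mm square inside, walls 3 mm thick and 14 mm high above the worktop, cork pads in the bays 7 mm above the worktop on which the pots stand. Origin: centre of the underside.
- stock_tray: Stock tray, grey, fixed, 72 x 141 mm, built like the kit tray with two bays in a row along its own y (bay centres at y = -34.5 and +34.5 mm, pot underside 7 mm above the worktop). Origin: centre of the underside.
- returns_tray: Returns tray, orange, fixed, empty at the start, one open space of 326 x 90 mm inside, long along its own x (which runs roughly away from the robot), walls 3 mm thick and 14 mm high above the worktop, floor 5 mm above the worktop. Room for five pots in a row, 62 mm apart. Origin: centre of the underside.
- masking_tape: Roll of masking tape lying flat, 98 mm across, 24 mm high, a bystander. Origin: centre of the underside.

How it is judged:
By the outcome, as a careful person would: the job done as asked, in the order asked, and still so for the second after the job is handed in, with the robot touching nothing.
Of stray_a, stray_b, stray_c, stray_d only 2 to 4 are there at a start; the rules pass over those that are not, and their reading is None.
At some moment in a run one of stray_a, stray_b, stray_c, stray_d may be knocked a few centimetres aside while the robot is not near it.
Once in a run the grip may slacken for a moment while it holds something.
It also fails if it takes over 210 s, if anything falls off the work surface, if the arm or the gripper's body presses on something with over 40 N, if the wrist force passes 120 N, or if a joint passes its speed limit or range.

## Working session

There is one attempt and no reset: what is moved stays moved. The work goes in short steps, Python scripts to look and compute and a tool call to move; the robot and the scene stay as the last step left them, time stands still between calls to the robot, and variables do not carry over. Pictures are saved under pics/ and viewed, and the job is handed in when it is done.

Besides the shell and the picture viewer there is one more tool, called after "Emit:" by a JSON object that holds its "fn" and its "kwargs", one argument or row to a line. arm_command: Moves the arm, as the interface text tells. Its arguments: {"type":"object","properties":{"series":{"type":"array"},"force":{"type":"number"}},"required":["series"]}

```bash
mkdir -p pics
python3 - <<'E'
from bench import bot
import cv2
for n in("scene","top"):
    cv2.imwrite(f"pics/{n}0.png",bot.grab_frame(n)[:,:,::-1]); m=bot.camera_model(n)
    R=cv2.Rodrigues(m["rvec"])[0] if hasattr(m["rvec"],'shape') else None
    import numpy as np
    R=cv2.Rodrigues(np.array(m["rvec"],float))[0]; print(n,m["camera_matrix"],R,(-R.T@np.array(m["tvec"],float).ravel()))
o=bot.get_obs();print({k:np.round(v,2) for k,v in o.items()},bot.tips_ahead)
E
```

```text
scene [[370.3140306    0.         320.16242211]
 [  0.         370.3140306  201.44940555]
 [  0.           0.           1.        ]] [[-0.53129125 -0.84717377  0.00512007]
 [-0.59571478  0.36928204 -0.7132704 ]
 [ 0.60237323 -0.38200442 -0.70087026]] [-12.62024206 449.55777422 727.2375088 ]
top [[448.26747314   0.         311.297272  ]
 [  0.         448.26747314 200.63502136]
 [  0.           0.           1.        ]] [[-0.01256307 -0.99983117 -0.01340866]
 [-0.9855855   0.01464439 -0.16854309]
 [ 0.16871099  0.01109797 -0.98560308]] [ 337.08740556   88.109969   1216.18032192]
{'time': np.float64(0.1), 'joints': array([ 80.01,  29.12, -13.61,  86.  ,   7.2 ,  65.83,  -8.87]), 'joint_vel': array([ 0.12, -0.18, -0.1 , -0.12, -0.06, -0.08, -0.01]), 'tau': array([-0.000e+00, -6.218e+01, -2.190e+00, -2.502e+01,  1.000e-02,
        1.000e-02, -0.000e+00]), 'tool_pos': array([ 172.43, -600.3 ,  249.52]), 'eef_rot': array([[-0.  ,  0.96,  0.28],
       [ 0.  ,  0.28, -0.96],
       [-1.  , -0.  , -0.  ]]), 'ft_force': array([-0.4 ,  0.23,  0.24]), 'wrist_torque': array([-0.03,  0.03,  0.01]), 'finger_gap': np.float64(85.13)} 19.0
```

View pics/scene0.png

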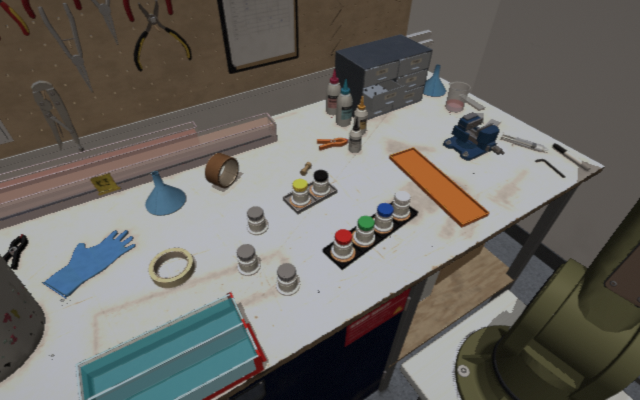

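View pics/top0.png

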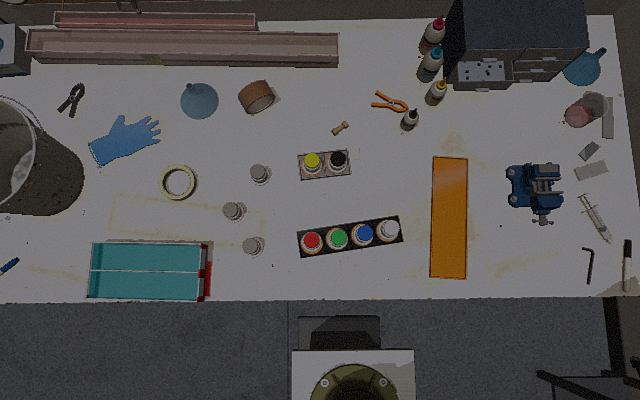

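The wrong pot is white: it sits at the right end of the kit, about px 389,229 in the top view. Yellow (312,160) is in stock beside black (338,159). There are three strays, at about (260,173), (234,211) and (253,245), and the tape is at (178,182). Next I'll zoom in and measure.

Run:
```python
import cv2
a=cv2.imread("pics/top0.png");b=cv2.imread("pics/scene0.png")
cv2.imwrite("pics/tz.png",cv2.resize(a[140:290,210:480],None,fx=2.9,fy=2.9,interpolation=cv2.INTER_CUBIC))
cv2.imwrite("pics/sz.png",cv2.resize(b[140:300,220:500],None,fx=2.8,fy=2.8,interpolation=cv2.INTER_CUBIC))
```

```text
(no output)
```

View pics/tz.png

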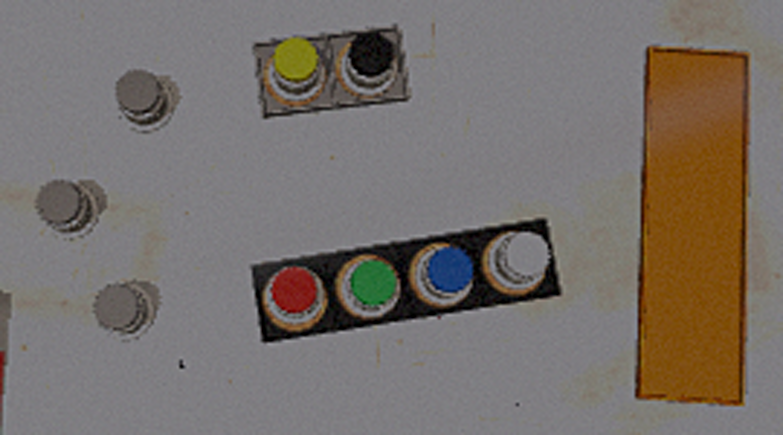

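View pics/sz.png

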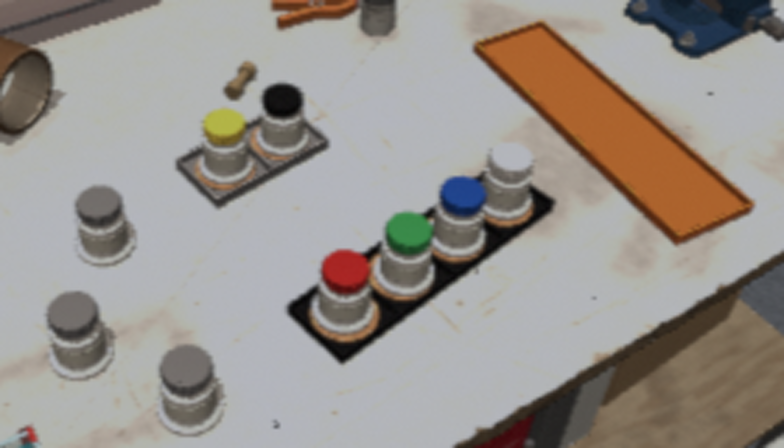

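```bash
cat > h.py <<'E'
import cv2,numpy as np
from bench import bot
def cam(n):
    m=bot.camera_model(n);R=cv2.Rodrigues(np.array(m["rvec"],float))[0]
    return np.array(m["camera_matrix"]),R,-R.T@np.array(m["tvec"],float).ravel()
def ray(n,p,z):
    K,R,C=cam(n);p=np.atleast_2d(np.array(p,float))
    d=(np.linalg.inv(K)@np.c_[p,np.ones(len(p))].T).T@R
    return (C+d*((z-C[2])/d[:,2])[:,None])[:,:2]
def tri(pt,ps):
    A=[];b=[]
    for n,p in(("top",pt),("scene",ps)):
        K,R,C=cam(n);d=R.T@np.linalg.inv(K)@np.array([*p,1.]);d/=np.linalg.norm(d)
        M=np.eye(3)-np.outer(d,d);A.append(M);b.append(M@C)
    A=np.vstack(A);b=np.hstack(b);x,r,_,_=np.linalg.lstsq(A,b,rcond=None);return np.round(x,1),round(float(r[0])**.5,1)
E
python3 - <<'E'
from h import *
a=cv2.imread("pics/top0.png")
hsv=cv2.cvtColor(a,cv2.COLOR_BGR2HSV)
def blob(lo,hi,box):
    m=cv2.inRange(hsv,lo,hi);k=np.zeros_like(m);x0,y0,x1,y1=box;k[y0:y1,x0:x1]=m[y0:y1,x0:x1]
    c=max(cv2.findContours(k,0,1)[0],key=cv2.contourArea);return c
# trays
for nm,lo,hi,box,z in(("ret",(5,120,60),(25,255,255),(410,140,490,290),14),("kit",(0,0,0),(179,255,45),(285,205,415,265),14)):
    c=blob(lo,hi,box);w=ray("top",c.reshape(-1,2),z).astype(np.float32);r=cv2.minAreaRect(cv2.convexHull(w));print(nm,np.round(r[0]),np.round(r[1]),round(r[2],1),np.round(cv2.boxPoints(r)).tolist())
for nm,lo,hi in(("red",(0,140,60),(8,255,255)),("yellow",(24,140,60),(34,255,255)),("green",(45,100,40),(80,255,255)),("blue",(100,130,50),(125,255,255))):
    c=blob(lo,hi,(290,140,410,260));M=cv2.moments(c);p=(M['m10']/M['m00'],M['m01']/M['m00']);print(nm,np.round(p,1),cv2.contourArea(c),np.round(ray("top",p,60)))
f=lambda x,y:(210+x/2.9-.3,140+y/2.9-.3)
g=lambda x,y:(220+x/2.8-.3,140+y/2.8-.3)
P={"yel":((296,57),(224,121)),"blk":((371,53),(282,98)),"red":((294,289),(346,265)),"grn":((374,282),(409,230)),"blu":((450,269),(463,191)),"wht":((527,254),(511,158)),"s1":((139,91),(100,202)),"s2":((62,202),(73,311)),"s3":((124,306),(187,364))}
for k,(p,q) in P.items(): print(k,tri(f(*p),g(*q)),np.round(ray("top",f(*p),65 if k[0]!='s' else 58)[0]))
# stock corners
print(np.round(ray("top",[f(*p) for p in((253,44),(398,27),(410,99),(266,116))],14)))
E
```

```text
ret [ 496. -268.] [ 99. 332.] 85.2 [[326.0, -304.0], [657.0, -331.0], [665.0, -233.0], [334.0, -206.0]]
kit [444.   1.] [ 71. 276.] 8.3 [[389.0, 133.0], [429.0, -141.0], [499.0, -131.0], [459.0, 143.0]]
red [311.1 239.6] 162.5 [[433. 103.]]
yellow [311.5 159.9] 156.5 [[645.  99.]]
green [338.1 237. ] 165.0 [[439.  33.]]
blue [364.9 232.6] 167.5 [[449. -36.]]
yel (array([644.6,  98.3,  66.2]), 0.2) [645.  98.]
blk (array([648.7,  29.9,  61.4]), 0.2) [648.  30.]
red (array([432.9, 102.8,  68.2]), 0.2) [433. 103.]
grn (array([438.7,  32.1,  65. ]), 0.3) [439.  32.]
blu (array([448.8, -35.2,  68.2]), 0.0) [449. -36.]
wht (array([ 461.9, -104.2,   63.5]), 0.5) [ 462. -104.]
s1 (array([617. , 242.5,  57.8]), 0.4) [617. 243.]
s2 (array([515.8, 312.3,  57.9]), 1.2) [515. 312.]
s3 (array([422.3, 256.7,  55.2]), 3.1) [421. 255.]
[[672. 140.]
 [687.   1.]
 [616.  -9.]
 [602. 128.]]
```

Everything agrees with the stated sizes: kit bay pitch is 69 mm, kit yaw is +8.3°, returns yaw is −4.8°, and cap tops are at 54–68 mm. I'll move over the white pot first.

Emit:
{"fn": "arm_command", "kwargs": {
  "series": [-1, 0.57, 0.99, 0, 0, 0, 1, -1, 0.57, 0.99, 0, 0, 0, 1, -1, 0.57, 0.99, 0, 0, 0, 1, -1, 0.57, 0.99, 0, 0, 0, 1, -1, 0.57, 0.99, 0, 0, 0, 1],
  "force": 40
}}

```text
time: 0.6
tool_pos: [297.8, -382.1, 250.1]
eef_rot: [[-0.0, 0.691, 0.723], [0.0, 0.723, -0.691], [-1.0, -0.0, -0.0]]
ft_force: [1.4, -1.0, -0.4]
finger_gap: 85.0
```

Emit:
{"fn": "arm_command", "kwargs": {
  "series": [-1, 0.57, 0.99, 0, 0, 0, 1, -1, 0.57, 0.99, 0, 0, 0, 1, -1, 0.57, 0.99, 0, 0, 0, 1, -1, 0.57, 0.99, 0, 0, 0, 1, -1, 0.57, 0.99, 0, 0, 0, 1]
}}

```text
time: 1.1
tool_pos: [422.5, -165.6, 250.3]
eef_rot: [[-0.0, 0.238, 0.971], [-0.0, 0.971, -0.238], [-1.0, -0.0, 0.0]]
ft_force: [0.9, -1.0, -0.2]
finger_gap: 85.4
```

Emit:
{"fn": "arm_command", "kwargs": {
  "series": [-1, 0, 0, -0.5, 0, 0, 1, -1, 0, 0, -0.5, 0, 0, 1, -1, 0, 0, -0.5, 0, 0, 1, -1, 0, 0, -0.5, 0, 0, 0.67, -1, 0, 0, 0, 0, 0, 0]
}}

```text
time: 1.6
tool_pos: [420.1, -167.0, 147.8]
eef_rot: [[-0.005, -0.141, 0.99], [0.003, 0.99, 0.141], [-1.0, 0.003, -0.005]]
ft_force: [-0.6, 0.1, 0.8]
finger_gap: 85.3
```

Emit:
{"fn": "arm_command", "kwargs": {
  "series": [-1, 0.28, 0.42, 0, 0, 0, 0, -1, 0.28, 0.42, 0, 0, 0, 0, -1, 0.27, 0.42, 0, 0, 0, 0, -1, 0, 0, -0.6, 0, 0, 0, -1, 0, 0, 0, 0, 0, 0]
}}

```text
time: 2.1
tool_pos: [462.6, -103.9, 119.3]
eef_rot: [[-0.003, -0.139, 0.99], [0.0, 0.99, 0.139], [-1.0, 0.001, -0.003]]
ft_force: [-1.3, 0.3, 0.3]
finger_gap: 85.4
```

Run:
```python
from h import *
b=bot.grab_frame("scene")[:,:,::-1]
cv2.imwrite("pics/s1.png",cv2.resize(b[100:300,220:500],None,fx=2.8,fy=2.8))
```

```text
(no output)
```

View pics/s1.png

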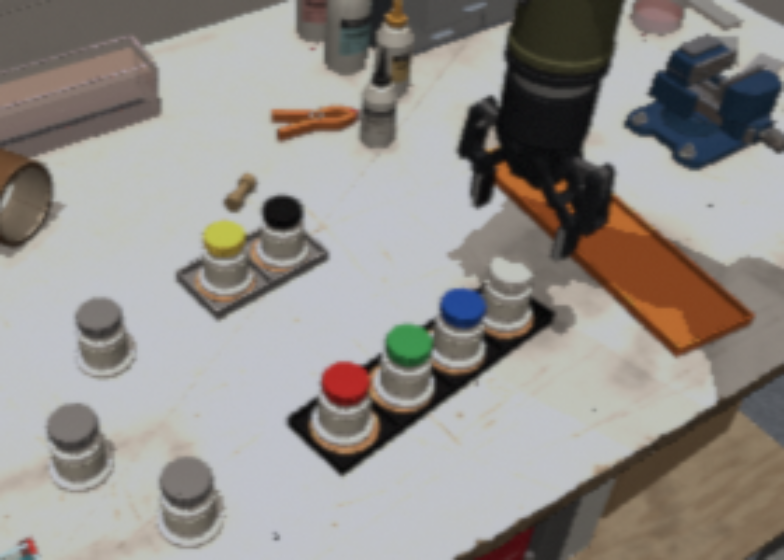

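The open jaws are above the white pot, along the tray's short axis. Descend and grip.

Emit:
{"fn": "arm_command", "kwargs": {
  "series": [-1, -0.02, 0, -0.55, 0, 0, 0, -1, 0, 0, -0.55, 0, 0, 0, -1, 0, 0, -0.35, 0, 0, 0, -1, 0, 0, -0.19, 0, 0, 0, -1, 0, 0, 0, 0, 0, 0]
}}

```text
time: 2.65
tool_pos: [462.4, -105.0, 38.4]
eef_rot: [[-0.001, -0.139, 0.99], [-0.0, 0.99, 0.139], [-1.0, -0.0, -0.001]]
ft_force: [-0.2, 0.1, 0.2]
finger_gap: 85.2
```

Emit:
{"fn": "arm_command", "kwargs": {
  "series": [1, 0, 0, 0, 0, 0, 0, 1, 0, 0, 0, 0, 0, 0, 1, 0, 0, 0, 0, 0, 0, 1, 0, 0, 0, 0, 0, 0, 1, 0, 0, 0, 0, 0, 0]
}}

```text
time: 3.15
tool_pos: [463.0, -104.6, 39.3]
eef_rot: [[0.001, -0.14, 0.99], [-0.001, 0.99, 0.14], [-1.0, -0.001, 0.001]]
ft_force: [-1.5, -0.7, 8.6]
finger_gap: 43.0
```

Emit:
{"fn": "arm_command", "kwargs": {
  "series": [1, 0, 0, 0, 0, 0, 0, 1, 0, 0, 0.2, 0, 0, 0, 1, 0, 0, 0.5, 0, 0, 0, 1, 0, 0, 0.5, 0, 0, 0, 1, 0, 0, 0.5, 0, 0, 0]
}}

```text
time: 3.65
tool_pos: [462.2, -104.2, 124.8]
eef_rot: [[-0.0, -0.14, 0.99], [0.0, 0.99, 0.14], [-1.0, 0.0, -0.0]]
ft_force: [0.6, 0.7, -1.9]
finger_gap: 43.1
```

```bash
python3 -c "
from h import *
print(np.round(bot.get_obs()['joints'],1))"
```

```text
[ 35.6  28.1 -37.2 117.6  25.1  42.1  -9.3]
```

Emit:
{"fn": "arm_command", "kwargs": {
  "series": [1, 0.25, -0.3, 0, 0, 0, 1, 1, 0.25, -0.3, 0, 0, 0, 1, 1, 0.25, -0.3, 0, 0, 0, 1, 1, 0.25, -0.3, 0, 0, 0, 1, 1, 0.25, -0.3, 0, 0, 0, 1]
}}

```text
time: 4.15
tool_pos: [525.2, -180.1, 124.1]
eef_rot: [[-0.0, -0.62, 0.785], [-0.0, 0.785, 0.62], [-1.0, -0.0, -0.0]]
ft_force: [1.2, 1.0, -1.7]
finger_gap: 42.9
```

Emit:
{"fn": "arm_command", "kwargs": {
  "series": [1, 0.25, -0.3, 0, 0, 0, 1, 1, 0.25, -0.3, 0, 0, 0, 1, 1, 0.25, -0.3, 0, 0, 0, 1, 1, 0.25, -0.3, 0, 0, 0, 1, 1, 0.25, -0.3, 0, 0, 0, 1]
}}

```text
time: 4.65
tool_pos: [587.5, -255.2, 124.0]
eef_rot: [[-0.0, -0.929, 0.37], [0.0, 0.37, 0.929], [-1.0, 0.0, 0.0]]
ft_force: [-0.1, 0.8, -0.9]
finger_gap: 43.0
```

Emit:
{"fn": "arm_command", "kwargs": {
  "series": [1, 0.2, -0.2, 0, 0, 0, 1, 1, 0.2, -0.25, 0, 0, 0, 1, 1, 0, 0, 0, 0, 0, 0.84, 1, 0, 0, 0, 0, 0, 0, 1, 0, 0, 0, 0, 0, 0]
}}

```text
time: 5.15
tool_pos: [607.2, -276.7, 123.6]
eef_rot: [[-0.0, -0.996, 0.088], [0.001, 0.088, 0.996], [-1.0, 0.0, 0.001]]
ft_force: [0.2, 0.2, -1.4]
finger_gap: 43.0
```

Emit:
{"fn": "arm_command", "kwargs": {
  "series": [1, 0, 0, -0.5, 0, 0, 0, 1, 0, 0, -0.5, 0, 0, 0, 1, 0, 0, -0.5, 0, 0, 0, 1, 0, 0, -0.16, 0, 0, 0, 1, 0, 0, 0, 0, 0, 0]
}}

```text
time: 5.65
tool_pos: [606.9, -276.5, 39.7]
eef_rot: [[-0.002, -0.996, 0.086], [0.001, 0.086, 0.996], [-1.0, 0.002, 0.0]]
ft_force: [0.4, -0.0, -0.9]
finger_gap: 42.8
```

Emit:
{"fn": "arm_command", "kwargs": {
  "series": [1, 0, 0, -0.03, 0, 0, 0, 1, 0, 0, 0, 0, 0, 0, 1, 0, 0, 0, 0, 0, 0, 1, 0, 0, 0, 0, 0, 0, 1, 0, 0, 0, 0, 0, 0]
}}

```text
time: 6.15
tool_pos: [607.7, -276.9, 39.2]
eef_rot: [[0.0, -0.996, 0.086], [-0.0, 0.086, 0.996], [-1.0, -0.0, -0.0]]
ft_force: [-0.0, 0.4, -1.4]
finger_gap: 43.0
```

Emit:
{"fn": "arm_command", "kwargs": {
  "series": [1, 0, 0, -0.03, 0, 0, 0, 1, 0, 0, 0, 0, 0, 0, 1, 0, 0, -0.02, 0, 0, 0, 1, 0, 0, 0, 0, 0, 0, 1, 0, 0, 0, 0, 0, 0]
}}

```text
time: 6.65
tool_pos: [607.7, -276.9, 37.5]
eef_rot: [[0.001, -0.996, 0.086], [-0.001, 0.086, 0.996], [-1.0, -0.001, -0.001]]
ft_force: [-3.6, -0.3, 8.7]
finger_gap: 42.9
```

Emit:
{"fn": "arm_command", "kwargs": {
  "series": [1, 0, 0, -0.02, 0, 0, 0, 1, 0, 0, 0, 0, 0, 0, 1, 0, 0, 0, 0, 0, 0, 1, 0, 0, 0, 0, 0, 0, 1, 0, 0, 0, 0, 0, 0]
}}

```text
time: 7.15
tool_pos: [607.8, -276.9, 37.4]
eef_rot: [[0.001, -0.996, 0.086], [-0.001, 0.086, 0.996], [-1.0, -0.001, -0.001]]
ft_force: [-5.6, -1.0, 15.9]
finger_gap: 42.7
```

Emit:
{"fn": "arm_command", "kwargs": {
  "series": [-0.5, 0, 0, 0.03, 0, 0, 0, -0.5, 0, 0, 0, 0, 0, 0, -0.5, 0, 0, 0, 0, 0, 0, -0.5, 0, 0, 0, 0, 0, 0, -0.5, 0, 0, 0, 0, 0, 0]
}}

```text
time: 7.65
tool_pos: [607.5, -276.8, 36.5]
eef_rot: [[-0.0, -0.996, 0.086], [0.0, 0.086, 0.996], [-1.0, 0.0, 0.0]]
ft_force: [-0.9, 0.3, 0.2]
finger_gap: 64.1
```

Emit:
{"fn": "arm_command", "kwargs": {
  "series": [-0.5, 0, 0, 0.3, 0, 0, 0, -0.5, 0, 0, 0.5, 0, 0, 0, -0.5, 0, 0, 0.6, 0, 0, 0, -0.5, 0, 0, 0.6, 0, 0, 0, 1, 0, 0, 0, 0, 0, 0]
}}

```text
time: 8.15
tool_pos: [610.1, -276.4, 142.6]
eef_rot: [[0.007, -0.996, 0.085], [-0.002, 0.085, 0.996], [-1.0, -0.008, -0.001]]
ft_force: [0.5, 0.6, -0.4]
finger_gap: 51.1
```

Emit:
{"fn": "arm_command", "kwargs": {
  "series": [-1, 0.05, 0.5, 0, 0, 0, -1, -1, 0.05, 0.5, 0, 0, 0, -1, -1, 0.05, 0.5, 0, 0, 0, -1, -1, 0.05, 0.5, 0, 0, 0, -1, -1, 0.05, 0.5, 0, 0, 0, -1]
}}

```text
time: 8.65
tool_pos: [620.0, -150.8, 137.2]
eef_rot: [[0.0, -0.818, 0.576], [0.0, 0.576, 0.818], [-1.0, -0.0, 0.0]]
ft_force: [-0.0, -0.9, -0.4]
finger_gap: 85.5
```

Emit:
{"fn": "arm_command", "kwargs": {
  "series": [-1, 0.05, 0.5, 0, 0, 0, -1, -1, 0.05, 0.5, 0, 0, 0, -1, -1, 0.05, 0.5, 0, 0, 0, -1, -1, 0.05, 0.5, 0, 0, 0, -1, -1, 0.05, 0.5, 0, 0, 0, -1]
}}

```text
time: 9.15
tool_pos: [632.5, -25.7, 137.2]
eef_rot: [[0.0, -0.42, 0.907], [0.0, 0.907, 0.42], [-1.0, 0.0, 0.0]]
ft_force: [-0.6, 0.5, -0.3]
finger_gap: 85.3
```

Emit:
{"fn": "arm_command", "kwargs": {
  "series": [-1, 0.05, 0.5, 0, 0, 0, -1, -1, 0.05, 0.5, 0, 0, 0, -1, -1, 0.05, 0.5, 0, 0, 0, -1, -1, 0.05, 0.5, 0, 0, 0, -0.15, -1, 0, 0, 0, 0, 0, 0]
}}

```text
time: 9.65
tool_pos: [642.2, 79.0, 137.7]
eef_rot: [[0.001, -0.114, 0.994], [0.004, 0.994, 0.114], [-1.0, 0.004, 0.001]]
ft_force: [-0.6, 0.7, -0.0]
finger_gap: 85.5
```

Emit:
{"fn": "arm_command", "kwargs": {
  "series": [-1, 0.05, 0.39, 0, 0, 0, 0, -1, 0, 0, 0, 0, 0, 0, -1, 0, 0, -0.6, 0, 0, 0, -1, 0, 0, 0, 0, 0, 0, -1, 0, 0, 0, 0, 0, 0]
}}

```text
time: 10.15
tool_pos: [644.6, 91.3, 106.6]
eef_rot: [[-0.002, -0.107, 0.994], [-0.001, 0.994, 0.107], [-1.0, -0.001, -0.002]]
ft_force: [-0.5, -0.3, 0.1]
finger_gap: 84.9
```

Emit:
{"fn": "arm_command", "kwargs": {
  "series": [-1, 0, 0, -0.5, 0, 0, 0, -1, 0, 0, -0.5, 0, 0, 0, -1, 0, 0, -0.4, 0, 0, 0, -1, 0, 0, 0, 0, 0, 0, -1, 0, 0, 0, 0, 0, 0]
}}

```text
time: 10.65
tool_pos: [645.6, 92.4, 38.0]
eef_rot: [[0.001, -0.107, 0.994], [0.0, 0.994, 0.107], [-1.0, 0.0, 0.001]]
ft_force: [-0.1, 1.1, -0.2]
finger_gap: 85.0
```

Emit:
{"fn": "arm_command", "kwargs": {
  "series": [1, 0, 0, 0, 0, 0, 0, 1, 0, 0, 0, 0, 0, 0, 1, 0, 0, 0, 0, 0, 0, 1, 0, 0, 0, 0, 0, 0, 1, 0, 0, 0, 0, 0, 0]
}}

```text
time: 11.15
tool_pos: [645.6, 92.7, 38.1]
eef_rot: [[0.002, -0.108, 0.994], [0.0, 0.994, 0.108], [-1.0, -0.0, 0.002]]
ft_force: [-0.9, -0.0, 5.3]
finger_gap: 43.1
```

Emit:
{"fn": "arm_command", "kwargs": {
  "series": [1, 0, 0, 0, 0, 0, 0, 1, 0, 0, 0.2, 0, 0, 0, 1, 0, 0, 0.5, 0, 0, 0, 1, 0, 0, 0.5, 0, 0, 0, 1, 0, 0, 0.5, 0, 0, 0]
}}

```text
time: 11.65
tool_pos: [644.9, 92.7, 123.3]
eef_rot: [[-0.0, -0.108, 0.994], [0.0, 0.994, 0.108], [-1.0, 0.0, -0.0]]
ft_force: [0.4, 0.3, -1.3]
finger_gap: 43.5
```

Run:
```python
from h import *
b=bot.grab_frame("scene")[:,:,::-1]
cv2.imwrite("pics/s2.png",cv2.resize(b[60:300,220:500],None,fx=2.4,fy=2.4,interpolation=cv2.INTER_CUBIC))
K,R,C=cam("scene")
o=bot.get_obs();t=o["tool_pos"]
for dy in(0,6):
  for dz in(-31,-25):
    p=K@(R@(t+[-.1*dy,dy,dz]-C));p=p[:2]/p[2];print(dy,dz,np.round((p-[220,60])*2.4))
```

```text
0 -31 [193. 271.]
0 -25 [193. 267.]
6 -31 [189. 274.]
6 -25 [188. 269.]
```

View pics/s2.png

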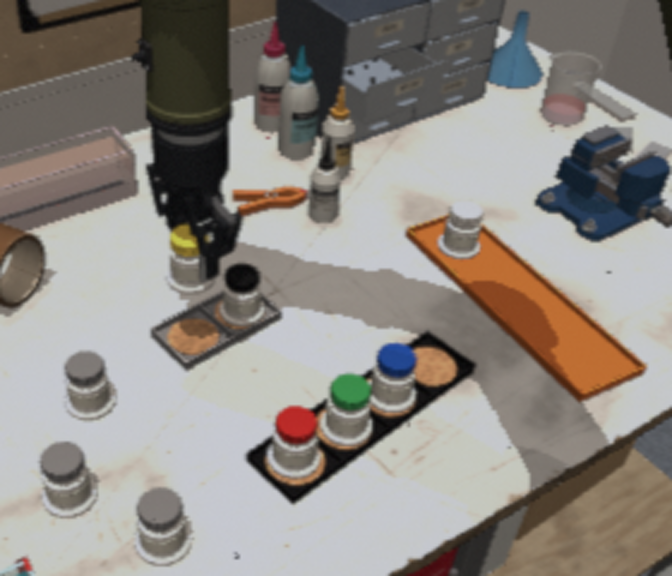

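The white pot is upright in the far end of the orange tray, and the yellow is held about 6 mm off centre (foot at zoom px 190). Carry it to the empty bay and allow for the offset.

Emit:
{"fn": "arm_command", "kwargs": {
  "series": [1, -0.37, -0.4, 0, 0, 0, 0.35, 1, -0.37, -0.4, 0, 0, 0, 0, 1, -0.37, -0.4, 0, 0, 0, 0, 1, -0.37, -0.4, 0, 0, 0, 0, 1, -0.37, -0.4, 0, 0, 0, 0]
}}

```text
time: 12.2
tool_pos: [551.8, -8.1, 122.4]
eef_rot: [[0.0, -0.144, 0.99], [-0.0, 0.99, 0.144], [-1.0, -0.0, 0.0]]
ft_force: [-0.2, -0.4, -1.1]
finger_gap: 42.6
```

Emit:
{"fn": "arm_command", "kwargs": {
  "series": [1, -0.37, -0.4, 0, 0, 0, 0, 1, -0.37, -0.4, 0, 0, 0, 0, 1, -0.37, -0.4, 0, 0, 0, 0, 1, -0.37, -0.4, 0, 0, 0, 0, 1, -0.37, -0.4, 0, 0, 0, 0]
}}

```text
time: 12.7
tool_pos: [459.3, -108.1, 122.3]
eef_rot: [[0.001, -0.144, 0.99], [-0.001, 0.99, 0.144], [-1.0, -0.001, 0.0]]
ft_force: [0.8, 0.4, -0.3]
finger_gap: 43.1
```

Emit:
{"fn": "arm_command", "kwargs": {
  "series": [1, 0, 0, 0, 0, 0, 0, 1, 0, 0, -0.5, 0, 0, 0, 1, 0, 0, -0.2, 0, 0, 0, 1, 0, 0, 0, 0, 0, 0, 1, 0, 0, 0, 0, 0, 0]
}}

```text
time: 13.2
tool_pos: [460.4, -106.8, 87.1]
eef_rot: [[-0.0, -0.145, 0.989], [0.0, 0.989, 0.145], [-1.0, 0.0, -0.0]]
ft_force: [0.1, 0.8, -0.9]
finger_gap: 42.8
```

Emit:
{"fn": "arm_command", "kwargs": {
  "series": [1, 0, 0, -0.4, 0, 0, 0, 1, 0, 0, -0.4, 0, 0, 0, 1, 0, 0, -0.16, 0, 0, 0, 1, 0, 0, 0, 0, 0, 0, 1, 0, 0, 0, 0, 0, 0]
}}

```text
time: 13.7
tool_pos: [460.5, -107.2, 39.4]
eef_rot: [[0.001, -0.145, 0.989], [-0.0, 0.989, 0.145], [-1.0, -0.0, 0.001]]
ft_force: [0.4, -0.8, -0.7]
finger_gap: 43.2
```

Emit:
{"fn": "arm_command", "kwargs": {
  "series": [1, 0, 0, -0.03, 0, 0, 0, 1, 0, 0, 0, 0, 0, 0, 1, 0, 0, 0, 0, 0, 0, 1, 0, 0, 0, 0, 0, 0, 1, 0, 0, 0, 0, 0, 0]
}}

```text
time: 14.2
tool_pos: [460.2, -107.4, 37.5]
eef_rot: [[0.0, -0.144, 0.99], [-0.0, 0.99, 0.144], [-1.0, -0.0, 0.0]]
ft_force: [-0.1, 0.4, 1.8]
finger_gap: 42.3
```

Emit:
{"fn": "arm_command", "kwargs": {
  "series": [-0.8, 0, 0, 0, 0, 0, 0, -0.8, 0, 0, 0, 0, 0, 0, -0.8, 0, 0, 0, 0, 0, 0, -0.8, 0, 0, 0, 0, 0, 0, -0.8, 0, 0, 0, 0, 0, 0]
}}

```text
time: 14.7
tool_pos: [460.0, -107.4, 37.2]
eef_rot: [[-0.0, -0.144, 0.99], [-0.0, 0.99, 0.144], [-1.0, 0.0, -0.0]]
ft_force: [-0.5, 0.5, 0.5]
finger_gap: 76.8
```

Emit:
{"fn": "arm_command", "kwargs": {
  "series": [-0.8, 0, 0, 0.3, 0, 0, 0, -0.8, 0, 0, 0.5, 0, 0, 0, -0.8, 0, 0, 0.6, 0, 0, 0, -0.8, 0, 0, 0.6, 0, 0, 0, -1, 0, 0, 0, 0, 0, 0]
}}

```text
time: 15.2
tool_pos: [461.9, -107.4, 140.4]
eef_rot: [[0.005, -0.144, 0.99], [-0.001, 0.99, 0.144], [-1.0, -0.002, 0.005]]
ft_force: [0.3, 0.5, -0.9]
finger_gap: 85.5
```

Run:
```python
from h import *
b=bot.grab_frame("scene")[:,:,::-1]
cv2.imwrite("pics/s3.png",cv2.resize(b[60:300,220:500],None,fx=2.4,fy=2.4,interpolation=cv2.INTER_CUBIC))
a=bot.grab_frame("top")[:,:,::-1]
cv2.imwrite("pics/t3.png",cv2.resize(a[140:290,210:480],None,fx=2.9,fy=2.9,interpolation=cv2.INTER_CUBIC))
```

```text
(no output)
```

View pics/s3.png

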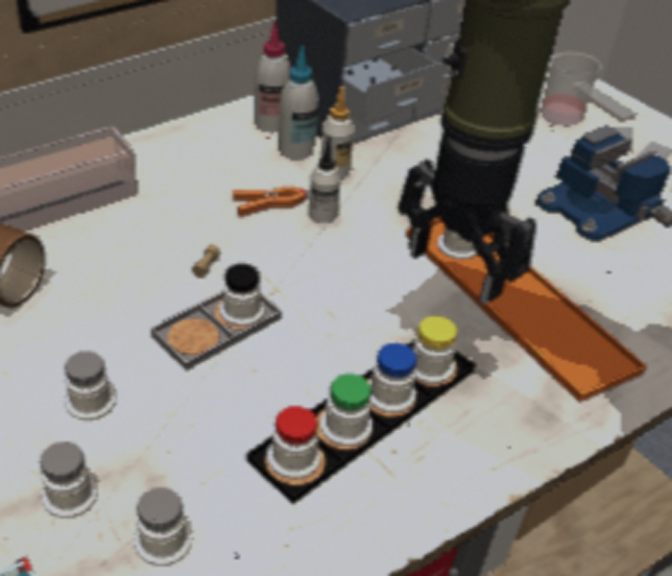

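View pics/t3.png

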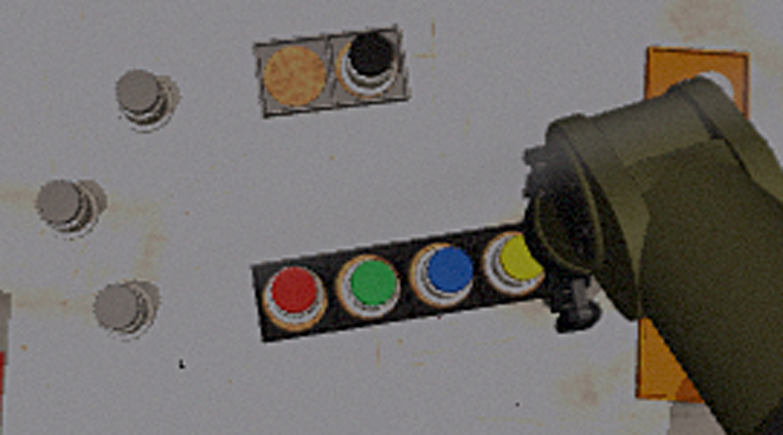

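Yellow now stands in the fourth bay (zoom 437,350) and the strays haven't moved. On to stray 3 at (421,255).

Emit:
{"fn": "arm_command", "kwargs": {
  "series": [-1, -0.05, 0.48, 0, 0, 0, 0, -1, -0.05, 0.48, 0, 0, 0, 0, -1, -0.05, 0.48, 0, 0, 0, 0, -1, -0.05, 0.48, 0, 0, 0, 0, -1, -0.05, 0.48, 0, 0, 0, 0]
}}

```text
time: 15.8
tool_pos: [446.6, 13.4, 136.0]
eef_rot: [[-0.002, -0.144, 0.99], [-0.0, 0.99, 0.144], [-1.0, 0.0, -0.002]]
ft_force: [0.2, 0.3, -0.1]
finger_gap: 85.6
```

Emit:
{"fn": "arm_command", "kwargs": {
  "series": [-1, -0.05, 0.48, 0, 0, 0, 0, -1, -0.05, 0.48, 0, 0, 0, 0, -1, -0.05, 0.48, 0, 0, 0, 0, -1, -0.05, 0.48, 0, 0, 0, 0, -1, -0.05, 0.48, 0, 0, 0, 0]
}}

```text
time: 16.3
tool_pos: [434.1, 133.2, 136.0]
eef_rot: [[-0.002, -0.144, 0.99], [-0.001, 0.99, 0.144], [-1.0, -0.0, -0.002]]
ft_force: [-0.3, -0.3, -0.5]
finger_gap: 85.6
```

Emit:
{"fn": "arm_command", "kwargs": {
  "series": [-1, -0.05, 0.48, 0, 0, 0, 0, -1, -0.05, 0.48, 0, 0, 0, 0, -1, -0.05, 0.48, 0, 0, 0, 0, -1, -0.05, 0.48, 0, 0, 0, 0, -1, 0, 0, 0, 0, 0, 0]
}}

```text
time: 16.8
tool_pos: [423.9, 232.1, 136.4]
eef_rot: [[-0.001, -0.149, 0.989], [0.002, 0.989, 0.149], [-1.0, 0.002, -0.001]]
ft_force: [0.9, -0.6, -0.3]
finger_gap: 85.1
```

Emit:
{"fn": "arm_command", "kwargs": {
  "series": [-1, -0.04, 0.48, 0, 0, 0, 0, -1, 0, 0, 0, 0, 0, 0, -1, 0, 0, -0.5, 0, 0, 0, -1, 0, 0, 0, 0, 0, 0, -1, 0, 0, 0, 0, 0, 0]
}}

```text
time: 17.3
tool_pos: [422.6, 251.5, 111.7]
eef_rot: [[-0.002, -0.144, 0.99], [-0.002, 0.99, 0.144], [-1.0, -0.001, -0.002]]
ft_force: [-0.2, 0.1, 0.2]
finger_gap: 85.6
```

Run:
```python
from h import *
b=bot.grab_frame("scene")[:,:,::-1]
cv2.imwrite("pics/s4.png",cv2.resize(b[100:320,200:440],None,fx=2.5,fy=2.5,interpolation=cv2.INTER_CUBIC))
```

```text
(no output)
```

View pics/s4.png

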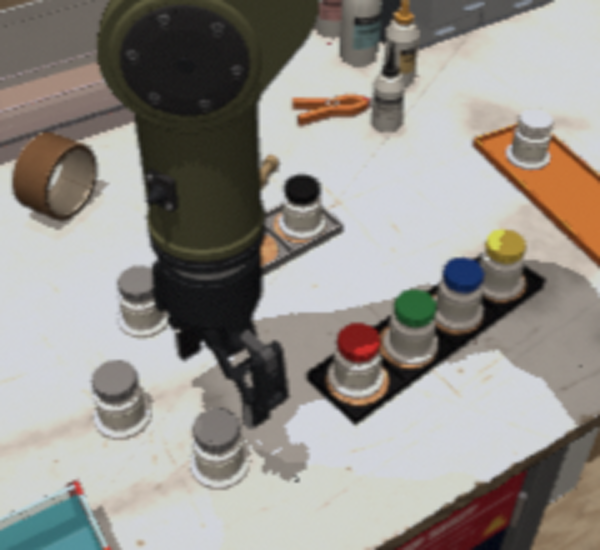

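Emit:
{"fn": "arm_command", "kwargs": {
  "series": [-1, 0, 0.09, -0.3, 0, 0, 0, -1, 0, 0, -0.5, 0, 0, 0, -1, 0, 0, -0.5, 0, 0, 0, -1, 0, 0, -0.31, 0, 0, 0, -1, 0, 0, 0, 0, 0, 0]
}}

```text
time: 17.85
tool_pos: [422.6, 256.3, 30.8]
eef_rot: [[-0.002, -0.144, 0.99], [-0.001, 0.99, 0.144], [-1.0, -0.001, -0.002]]
ft_force: [-0.9, -0.5, -0.5]
finger_gap: 85.2
```

Emit:
{"fn": "arm_command", "kwargs": {
  "series": [1, 0, 0, 0, 0, 0, 0, 1, 0, 0, 0, 0, 0, 0, 1, 0, 0, 0, 0, 0, 0, 1, 0, 0, 0, 0, 0, 0, 1, 0, 0, 0, 0, 0, 0]
}}

```text
time: 18.35
tool_pos: [423.6, 257.3, 33.0]
eef_rot: [[0.002, -0.144, 0.99], [0.001, 0.99, 0.144], [-1.0, 0.0, 0.002]]
ft_force: [-1.2, -1.3, 6.6]
finger_gap: 42.8
```

Emit:
{"fn": "arm_command", "kwargs": {
  "series": [1, 0, 0, 0, 0, 0, 0, 1, 0, 0, 0.3, 0, 0, 0, 1, 0, 0, 0.6, 0, 0, 0, 1, 0, 0, 0.6, 0, 0, 0, 1, 0, 0, 0.5, 0, 0, 0]
}}

```text
time: 18.85
tool_pos: [423.1, 257.2, 133.7]
eef_rot: [[0.001, -0.144, 0.99], [0.001, 0.99, 0.144], [-1.0, 0.0, 0.001]]
ft_force: [0.5, -0.3, -1.4]
finger_gap: 42.8
```

Emit:
{"fn": "arm_command", "kwargs": {
  "series": [1, 0.12, -0.4, 0, 0, 0, 0.5, 1, 0.12, -0.6, 0, 0, 0, 1, 1, 0.12, -0.6, 0, 0, 0, 1, 1, 0.12, -0.6, 0, 0, 0, 1, 1, 0.12, -0.6, 0, 0, 0, 1]
}}

```text
time: 19.35
tool_pos: [453.2, 115.8, 132.4]
eef_rot: [[0.001, -0.581, 0.814], [-0.0, 0.814, 0.581], [-1.0, -0.001, 0.0]]
ft_force: [1.5, 0.3, -1.4]
finger_gap: 42.6
```

Emit:
{"fn": "arm_command", "kwargs": {
  "series": [1, 0.12, -0.6, 0, 0, 0, 1, 1, 0.12, -0.6, 0, 0, 0, 1, 1, 0.12, -0.6, 0, 0, 0, 1, 1, 0.12, -0.6, 0, 0, 0, 1, 1, 0.12, -0.6, 0, 0, 0, 1]
}}

```text
time: 19.85
tool_pos: [483.1, -34.4, 132.3]
eef_rot: [[0.001, -0.91, 0.414], [-0.001, 0.414, 0.91], [-1.0, -0.001, -0.0]]
ft_force: [-0.3, 1.2, -1.1]
finger_gap: 42.8
```

Emit:
{"fn": "arm_command", "kwargs": {
  "series": [1, 0.12, -0.6, 0, 0, 0, 1, 1, 0.12, -0.6, 0, 0, 0, 1, 1, 0.12, -0.6, 0, 0, 0, 1, 1, 0.12, -0.6, 0, 0, 0, 0.3, 1, 0.12, -0.6, 0, 0, 0, 0]
}}

```text
time: 20.35
tool_pos: [512.9, -184.7, 132.1]
eef_rot: [[-0.0, -0.996, 0.085], [-0.0, 0.085, 0.996], [-1.0, -0.0, -0.0]]
ft_force: [0.0, 0.9, -1.7]
finger_gap: 42.4
```

Emit:
{"fn": "arm_command", "kwargs": {
  "series": [1, 0.13, -0.6, 0, 0, 0, 0, 1, 0.13, -0.6, 0, 0, 0, 0, 1, 0.13, -0.5, 0, 0, 0, 0, 1, 0, 0, 0, 0, 0, 0, 1, 0, 0, 0, 0, 0, 0]
}}

```text
time: 20.85
tool_pos: [532.1, -268.3, 131.8]
eef_rot: [[-0.0, -0.996, 0.087], [0.0, 0.087, 0.996], [-1.0, 0.0, 0.0]]
ft_force: [-0.1, 0.1, -1.7]
finger_gap: 42.8
```

Emit:
{"fn": "arm_command", "kwargs": {
  "series": [1, 0, 0, -0.6, 0, 0, 0, 1, 0, 0, -0.6, 0, 0, 0, 1, 0, 0, -0.4, 0, 0, 0, 1, 0, 0, -0.2, 0, 0, 0, 1, 0, 0, 0, 0, 0, 0]
}}

```text
time: 21.35
tool_pos: [532.0, -266.8, 41.1]
eef_rot: [[-0.002, -0.996, 0.084], [0.001, 0.084, 0.996], [-1.0, 0.002, 0.001]]
ft_force: [-0.3, -1.3, -0.8]
finger_gap: 42.5
```

Emit:
{"fn": "arm_command", "kwargs": {
  "series": [1, 0, -0.05, -0.03, 0, 0, 0, 1, 0, 0, 0, 0, 0, 0, 1, 0, 0, -0.03, 0, 0, 0, 1, 0, 0, 0, 0, 0, 0, 1, 0, 0, 0, 0, 0, 0]
}}

```text
time: 21.85
tool_pos: [532.6, -270.5, 39.1]
eef_rot: [[0.0, -0.996, 0.086], [-0.0, 0.086, 0.996], [-1.0, -0.0, -0.0]]
ft_force: [-0.6, 0.2, -1.5]
finger_gap: 43.1
```

Emit:
{"fn": "arm_command", "kwargs": {
  "series": [1, 0, 0, -0.03, 0, 0, 0, 1, 0, 0, 0, 0, 0, 0, 1, 0, 0, 0, 0, 0, 0, 1, 0, 0, 0, 0, 0, 0, 1, 0, 0, 0, 0, 0, 0]
}}

```text
time: 22.35
tool_pos: [532.8, -270.4, 38.1]
eef_rot: [[0.001, -0.996, 0.086], [-0.001, 0.086, 0.996], [-1.0, -0.001, -0.001]]
ft_force: [-2.5, -0.0, 6.7]
finger_gap: 42.9
```

Emit:
{"fn": "arm_command", "kwargs": {
  "series": [-0.5, 0, 0, 0.03, 0, 0, 0, -0.5, 0, 0, 0, 0, 0, 0, -0.5, 0, 0, 0, 0, 0, 0, -0.5, 0, 0, 0.3, 0, 0, 0, -0.5, 0, 0, 0.5, 0, 0, 0]
}}

```text
time: 22.85
tool_pos: [531.7, -270.1, 78.6]
eef_rot: [[-0.002, -0.996, 0.085], [0.001, 0.085, 0.996], [-1.0, 0.003, 0.001]]
ft_force: [0.7, -0.2, 0.0]
finger_gap: 64.0
```

Emit:
{"fn": "arm_command", "kwargs": {
  "series": [-0.5, 0, 0, 0.6, 0, 0, 0, -0.5, 0, 0, 0.6, 0, 0, 0, -1, 0, 0.4, 0, 0, 0, 0, -1, 0, 0.6, 0, 0, 0, 0, -1, -0.03, 0.7, 0, 0, 0, 0]
}}

```text
time: 23.35
tool_pos: [531.2, -185.4, 139.9]
eef_rot: [[0.001, -0.996, 0.088], [-0.001, 0.088, 0.996], [-1.0, -0.001, -0.0]]
ft_force: [-0.1, 0.0, -0.1]
finger_gap: 85.3
```

Emit:
{"fn": "arm_command", "kwargs": {
  "series": [-1, -0.03, 0.7, 0, 0, 0, 0, -1, -0.03, 0.7, 0, 0, 0, 0, -1, -0.03, 0.7, 0, 0, 0, 0, -1, -0.03, 0.7, 0, 0, 0, 0, -1, -0.03, 0.7, 0, 0, 0, 0]
}}

```text
time: 23.85
tool_pos: [523.5, -8.8, 139.8]
eef_rot: [[0.001, -0.996, 0.085], [-0.0, 0.085, 0.996], [-1.0, -0.001, 0.0]]
ft_force: [0.4, 0.8, 0.5]
finger_gap: 85.2
```

Emit:
{"fn": "arm_command", "kwargs": {
  "series": [-1, -0.03, 0.7, 0, 0, 0, 0, -1, -0.03, 0.7, 0, 0, 0, 0, -1, -0.03, 0.7, 0, 0, 0, 0, -1, -0.03, 0.7, 0, 0, 0, 0, -1, -0.03, 0.7, 0, 0, 0, 0]
}}

```text
time: 24.35
tool_pos: [515.9, 166.3, 139.8]
eef_rot: [[0.001, -0.996, 0.085], [0.0, 0.085, 0.996], [-1.0, -0.001, 0.0]]
ft_force: [0.6, -0.2, -0.1]
finger_gap: 85.1
```

Run:
```python
from h import *
print(np.round(bot.get_obs()['joints'],1))
b=bot.grab_frame("scene")[:,:,::-1]
cv2.imwrite("pics/s5.png",cv2.resize(b[100:300,180:500],None,fx=2.5,fy=2.5,interpolation=cv2.INTER_CUBIC))
a=bot.grab_frame("top")[:,:,::-1]
cv2.imwrite("pics/t5.png",cv2.resize(a[130:290,150:480],None,fx=2.4,fy=2.4,interpolation=cv2.INTER_CUBIC))
```

```text
[ 15.1  38.4 -58.  106.8  38.9  57.2  25.1]
```

View pics/s5.png

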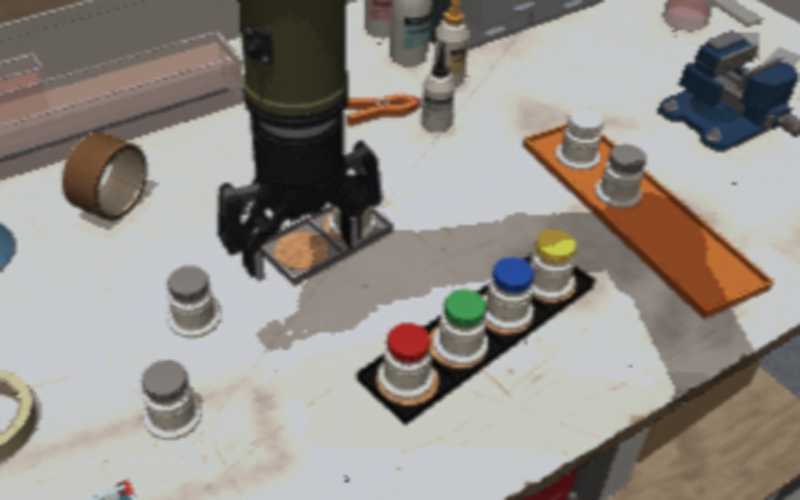

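View pics/t5.png

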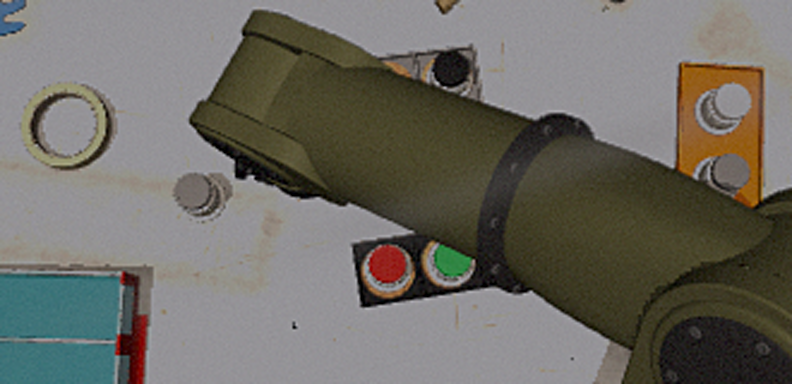

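White and stray 3 are upright in the returns tray, and stray 2 is still at (515,312). Continue to it.

Emit:
{"fn": "arm_command", "kwargs": {
  "series": [-1, 0, 0.7, 0, 0, 0, 0, -1, 0, 0.7, 0, 0, 0, 0, -1, 0, 0.7, 0, 0, 0, 0, -1, 0, 0.5, 0, 0, 0, 0, -1, 0, 0.3, 0, 0, 0, 0]
}}

```text
time: 24.95
tool_pos: [515.5, 311.9, 139.8]
eef_rot: [[0.0, -0.997, 0.083], [0.002, 0.083, 0.997], [-1.0, -0.0, 0.002]]
ft_force: [-0.3, 0.3, -0.3]
finger_gap: 85.6
```

Emit:
{"fn": "arm_command", "kwargs": {
  "series": [-1, 0, 0, 0, 0, 0, 0, -1, 0, 0, -0.4, 0, 0, 0, -1, 0, 0, 0, 0, 0, 0, -1, 0, 0, 0, 0, 0, 0, -1, 0, 0, 0, 0, 0, 0]
}}

```text
time: 25.45
tool_pos: [516.5, 308.8, 119.5]
eef_rot: [[0.001, -0.996, 0.087], [-0.0, 0.087, 0.996], [-1.0, -0.001, 0.0]]
ft_force: [0.3, 0.1, -0.3]
finger_gap: 85.3
```

Good. Descend 87 mm, grip and lift.

Emit:
{"fn": "arm_command", "kwargs": {
  "series": [-1, 0, 0.05, -0.5, 0, 0, 0, -1, 0, 0, -0.5, 0, 0, 0, -1, 0, 0, -0.5, 0, 0, 0, -1, 0, 0, -0.24, 0, 0, 0, -1, 0, 0, 0, 0, 0, 0]
}}

```text
time: 25.95
tool_pos: [515.7, 311.4, 30.9]
eef_rot: [[-0.002, -0.996, 0.086], [-0.001, 0.086, 0.996], [-1.0, 0.002, -0.001]]
ft_force: [-0.0, 0.3, -0.0]
finger_gap: 85.2
```

Emit:
{"fn": "arm_command", "kwargs": {
  "series": [1, 0, 0, 0, 0, 0, 0, 1, 0, 0, 0, 0, 0, 0, 1, 0, 0, 0, 0, 0, 0, 1, 0, 0, 0, 0, 0, 0, 1, 0, 0, 0, 0, 0, 0]
}}

```text
time: 26.45
tool_pos: [516.6, 312.7, 33.3]
eef_rot: [[0.002, -0.996, 0.086], [0.001, 0.086, 0.996], [-1.0, -0.002, 0.001]]
ft_force: [-0.1, -0.7, 5.5]
finger_gap: 42.5
```

Emit:
{"fn": "arm_command", "kwargs": {
  "series": [1, 0, 0, 0, 0, 0, 0, 1, 0, 0, 0.3, 0, 0, 0, 1, 0, 0, 0.6, 0, 0, 0, 1, 0, 0, 0.6, 0, 0, 0, 1, 0, 0, 0.5, 0, 0, 0]
}}

```text
time: 26.95
tool_pos: [516.0, 312.5, 134.5]
eef_rot: [[0.001, -0.996, 0.085], [0.001, 0.085, 0.996], [-1.0, -0.001, 0.001]]
ft_force: [0.4, -0.3, -0.2]
finger_gap: 43.0
```

Emit:
{"fn": "arm_command", "kwargs": {
  "series": [1, -0.06, -0.4, 0, 0, 0, 0, 1, -0.06, -0.6, 0, 0, 0, 0, 1, -0.06, -0.7, 0, 0, 0, 0, 1, -0.06, -0.7, 0, 0, 0, 0, 1, -0.06, -0.7, 0, 0, 0, 0]
}}

```text
time: 27.45
tool_pos: [500.8, 155.9, 132.9]
eef_rot: [[0.001, -0.996, 0.085], [-0.0, 0.085, 0.996], [-1.0, -0.001, -0.0]]
ft_force: [0.6, 0.2, -1.4]
finger_gap: 43.0
```

Emit:
{"fn": "arm_command", "kwargs": {
  "series": [1, -0.07, -0.7, 0, 0, 0, 0, 1, -0.07, -0.7, 0, 0, 0, 0, 1, -0.07, -0.7, 0, 0, 0, 0, 1, -0.07, -0.7, 0, 0, 0, 0, 1, -0.07, -0.7, 0, 0, 0, 0]
}}

```text
time: 27.95
tool_pos: [483.4, -19.2, 132.9]
eef_rot: [[0.001, -0.996, 0.085], [-0.001, 0.085, 0.996], [-1.0, -0.001, -0.001]]
ft_force: [0.2, -0.3, -0.0]
finger_gap: 43.2
```

Emit:
{"fn": "arm_command", "kwargs": {
  "series": [1, -0.07, -0.7, 0, 0, 0, 0, 1, -0.07, -0.7, 0, 0, 0, 0, 1, -0.07, -0.7, 0, 0, 0, 0, 1, -0.07, -0.7, 0, 0, 0, 0, 1, -0.07, -0.7, 0, 0, 0, 0]
}}

```text
time: 28.45
tool_pos: [465.8, -194.4, 133.0]
eef_rot: [[0.001, -0.996, 0.085], [-0.001, 0.085, 0.996], [-1.0, -0.001, -0.001]]
ft_force: [-0.7, 0.8, -0.8]
finger_gap: 42.7
```

Emit:
{"fn": "arm_command", "kwargs": {
  "series": [1, -0.07, -0.6, 0, 0, 0, 0, 1, -0.07, -0.5, 0, 0, 0, 0, 1, 0, -0.31, 0, 0, 0, 0, 1, 0, 0, 0, 0, 0, 0, 1, 0, 0, 0, 0, 0, 0]
}}

```text
time: 28.95
tool_pos: [459.1, -262.8, 132.5]
eef_rot: [[0.001, -0.996, 0.086], [0.0, 0.086, 0.996], [-1.0, -0.001, 0.0]]
ft_force: [-0.7, 0.1, -1.6]
finger_gap: 43.1
```

Emit:
{"fn": "arm_command", "kwargs": {
  "series": [1, 0, 0, -0.6, 0, 0, 0, 1, 0, 0, -0.6, 0, 0, 0, 1, 0, 0, -0.4, 0, 0, 0, 1, 0, 0, -0.24, 0, 0, 0, 1, 0, 0, 0, 0, 0, 0]
}}

```text
time: 29.45
tool_pos: [459.0, -262.1, 39.3]
eef_rot: [[-0.001, -0.996, 0.084], [0.001, 0.084, 0.996], [-1.0, 0.001, 0.001]]
ft_force: [-0.3, 0.1, -0.6]
finger_gap: 43.3
```

Emit:
{"fn": "arm_command", "kwargs": {
  "series": [1, 0, 0, -0.04, 0, 0, 0, 1, 0, 0, 0, 0, 0, 0, 1, 0, 0, 0, 0, 0, 0, 1, 0, 0, 0, 0, 0, 0, 1, 0, 0, 0, 0, 0, 0]
}}

```text
time: 29.95
tool_pos: [459.1, -263.6, 38.1]
eef_rot: [[0.0, -0.996, 0.086], [-0.0, 0.086, 0.996], [-1.0, -0.0, -0.0]]
ft_force: [-0.2, -0.5, -2.0]
finger_gap: 42.4
```

Emit:
{"fn": "arm_command", "kwargs": {
  "series": [1, 0, 0, -0.03, 0, 0, 0, 1, 0, 0, 0, 0, 0, 0, 1, 0, 0, 0, 0, 0, 0, 1, 0, 0, 0, 0, 0, 0, 1, 0, 0, 0, 0, 0, 0]
}}

```text
time: 30.45
tool_pos: [459.2, -263.6, 37.5]
eef_rot: [[0.001, -0.996, 0.086], [-0.002, 0.086, 0.996], [-1.0, -0.001, -0.001]]
ft_force: [-4.8, 0.5, 13.9]
finger_gap: 42.7
```

Emit:
{"fn": "arm_command", "kwargs": {
  "series": [-0.5, 0, 0, 0.03, 0, 0, 0, -0.5, 0, 0, 0, 0, 0, 0, -0.5, 0, 0, 0, 0, 0, 0, -0.5, 0, 0, 0.3, 0, 0, 0, -0.5, 0, 0, 0.5, 0, 0, 0]
}}

```text
time: 30.95
tool_pos: [458.1, -263.1, 76.9]
eef_rot: [[-0.003, -0.996, 0.085], [0.002, 0.085, 0.996], [-1.0, 0.003, 0.002]]
ft_force: [0.4, -1.0, 0.2]
finger_gap: 64.0
```

Emit:
{"fn": "arm_command", "kwargs": {
  "series": [-0.5, 0, 0, 0.6, 0, 0, 0, -0.5, 0, 0, 0.6, 0, 0, 0, -1, 0.1, 0.4, 0, 0, 0, 0, -1, 0.2, 0.6, 0, 0, 0, 0, -1, 0.2, 0.7, 0, 0, 0, 0]
}}

```text
time: 31.45
tool_pos: [484.1, -178.6, 137.7]
eef_rot: [[0.0, -0.996, 0.089], [-0.0, 0.089, 0.996], [-1.0, -0.0, -0.0]]
ft_force: [1.2, 0.3, 0.1]
finger_gap: 85.0
```

Emit:
{"fn": "arm_command", "kwargs": {
  "series": [-1, 0.22, 0.7, 0, 0, 0, 0, -1, 0.22, 0.7, 0, 0, 0, 0, -1, 0.22, 0.7, 0, 0, 0, 0, -1, 0.22, 0.7, 0, 0, 0, 0, -1, 0.22, 0.7, 0, 0, 0, 0]
}}

```text
time: 31.95
tool_pos: [539.3, -2.0, 137.6]
eef_rot: [[-0.0, -0.996, 0.086], [-0.0, 0.086, 0.996], [-1.0, 0.0, -0.0]]
ft_force: [0.1, -0.4, 0.5]
finger_gap: 85.5
```

Run:
```python
from h import *
b=bot.grab_frame("scene")[:,:,::-1]
cv2.imwrite("pics/s6.png",cv2.resize(b[100:300,180:500],None,fx=2.5,fy=2.5,interpolation=cv2.INTER_CUBIC))
a=bot.grab_frame("top")[:,:,::-1]
cv2.imwrite("pics/t6.png",cv2.resize(a[130:290,150:480],None,fx=2.4,fy=2.4,interpolation=cv2.INTER_CUBIC))
```

```text
(no output)
```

View pics/s6.png

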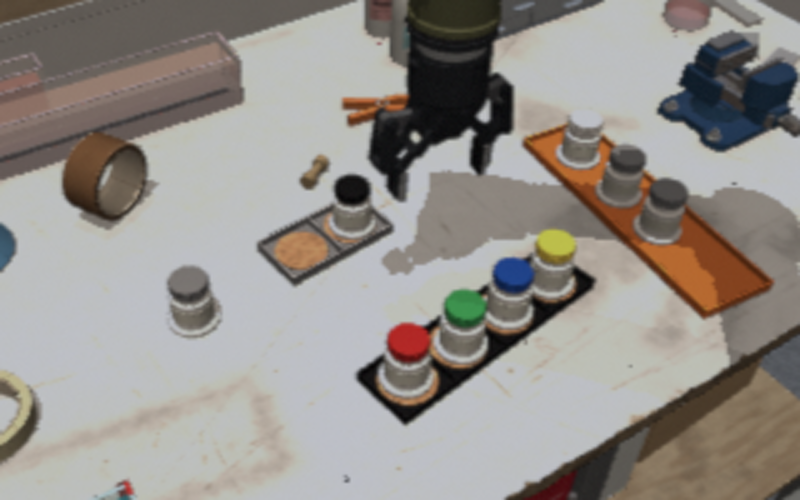

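View pics/t6.png

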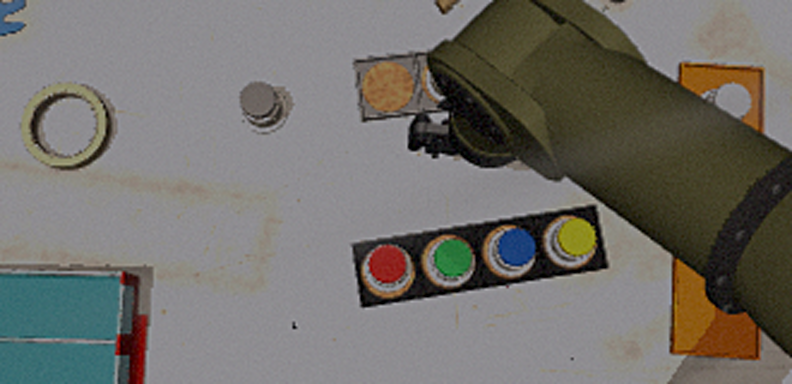

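Emit:
{"fn": "arm_command", "kwargs": {
  "series": [-1, 0.22, 0.7, 0, 0, 0, 0, -1, 0.22, 0.7, 0, 0, 0, 0, -1, 0.22, 0.7, 0, 0, 0, 0, -1, 0.22, 0.7, 0, 0, 0, 0, -1, 0.22, 0.7, 0, 0, 0, 0]
}}

```text
time: 32.55
tool_pos: [594.4, 172.2, 137.4]
eef_rot: [[-0.001, -0.996, 0.086], [-0.001, 0.086, 0.996], [-1.0, 0.0, -0.001]]
ft_force: [0.4, -0.0, 0.5]
finger_gap: 85.7
```

Emit:
{"fn": "arm_command", "kwargs": {
  "series": [-1, 0.2, 0.6, 0, 0, 0, 0, -1, 0.15, 0.5, 0, 0, 0, 0, -1, 0.1, 0.29, 0, 0, 0, 0, -1, 0, 0, -0.3, 0, 0, 0, -1, 0, 0, 0, 0, 0, 0]
}}

```text
time: 33.05
tool_pos: [615.7, 238.7, 119.8]
eef_rot: [[-0.003, -0.996, 0.086], [-0.003, 0.086, 0.996], [-1.0, 0.003, -0.004]]
ft_force: [0.2, -1.2, -0.4]
finger_gap: 85.4
```

Emit:
{"fn": "arm_command", "kwargs": {
  "series": [-1, 0.02, 0.07, -0.5, 0, 0, 0, -1, 0, 0, -0.5, 0, 0, 0, -1, 0, 0, -0.5, 0, 0, 0, -1, 0, 0, -0.24, 0, 0, 0, -1, 0, 0, 0, 0, 0, 0]
}}

```text
time: 33.55
tool_pos: [616.8, 242.1, 33.8]
eef_rot: [[-0.003, -0.996, 0.087], [-0.002, 0.087, 0.996], [-1.0, 0.003, -0.003]]
ft_force: [-0.6, -0.3, 0.3]
finger_gap: 85.6
```

Emit:
{"fn": "arm_command", "kwargs": {
  "series": [1, 0, 0, 0, 0, 0, 0, 1, 0, 0, 0, 0, 0, 0, 1, 0, 0, 0, 0, 0, 0, 1, 0, 0, 0, 0, 0, 0, 1, 0, 0, 0, 0, 0, 0]
}}

```text
time: 34.05
tool_pos: [618.2, 245.0, 37.3]
eef_rot: [[0.002, -0.996, 0.086], [0.001, 0.086, 0.996], [-1.0, -0.002, 0.001]]
ft_force: [-0.4, -1.6, 5.9]
finger_gap: 42.5
```

Emit:
{"fn": "arm_command", "kwargs": {
  "series": [1, 0, 0, 0, 0, 0, 0, 1, 0, 0, 0.3, 0, 0, 0, 1, 0, 0, 0.6, 0, 0, 0, 1, 0, 0, 0.6, 0, 0, 0, 1, 0, 0, 0.5, 0, 0, 0]
}}

```text
time: 34.55
tool_pos: [617.5, 245.1, 138.5]
eef_rot: [[0.001, -0.996, 0.085], [0.001, 0.085, 0.996], [-1.0, -0.001, 0.001]]
ft_force: [0.8, 1.3, -0.6]
finger_gap: 42.3
```

Emit:
{"fn": "arm_command", "kwargs": {
  "series": [1, -0.2, -0.4, 0, 0, 0, 0, 1, -0.3, -0.6, 0, 0, 0, 0, 1, -0.33, -0.7, 0, 0, 0, 0, 1, -0.33, -0.7, 0, 0, 0, 0, 1, -0.33, -0.7, 0, 0, 0, 0]
}}

```text
time: 35.05
tool_pos: [542.3, 88.5, 136.7]
eef_rot: [[0.001, -0.996, 0.085], [-0.0, 0.085, 0.996], [-1.0, -0.001, -0.0]]
ft_force: [0.3, -1.0, -0.4]
finger_gap: 42.3
```

Emit:
{"fn": "arm_command", "kwargs": {
  "series": [1, -0.33, -0.7, 0, 0, 0, 0, 1, -0.33, -0.7, 0, 0, 0, 0, 1, -0.33, -0.7, 0, 0, 0, 0, 1, -0.33, -0.7, 0, 0, 0, 0, 1, -0.33, -0.7, 0, 0, 0, 0]
}}

```text
time: 35.55
tool_pos: [459.9, -86.6, 136.7]
eef_rot: [[0.001, -0.996, 0.085], [-0.001, 0.085, 0.996], [-1.0, -0.001, -0.001]]
ft_force: [0.7, -0.7, -1.8]
finger_gap: 42.5
```

Emit:
{"fn": "arm_command", "kwargs": {
  "series": [1, -0.33, -0.7, 0, 0, 0, 0, 1, -0.33, -0.7, 0, 0, 0, 0, 1, -0.3, -0.6, 0, 0, 0, 0, 1, -0.2, -0.4, 0, 0, 0, 0, 1, 0, 0, 0, 0, 0, 0]
}}

```text
time: 36.05
tool_pos: [400.7, -208.5, 136.0]
eef_rot: [[-0.002, -0.996, 0.091], [-0.002, 0.091, 0.996], [-1.0, 0.002, -0.002]]
ft_force: [-0.1, -0.2, -1.3]
finger_gap: 42.3
```

Emit:
{"fn": "arm_command", "kwargs": {
  "series": [1, -0.16, -0.5, 0, 0, 0, 0, 1, -0.16, -0.5, 0, 0, 0, 0, 1, 0, 0, 0, 0, 0, 0, 1, 0, 0, 0, 0, 0, 0, 1, 0, 0, 0, 0, 0, 0]
}}

```text
time: 36.55
tool_pos: [387.3, -254.2, 136.3]
eef_rot: [[0.001, -0.996, 0.084], [-0.0, 0.084, 0.996], [-1.0, -0.001, -0.0]]
ft_force: [-0.4, -1.0, -1.3]
finger_gap: 42.5
```

Emit:
{"fn": "arm_command", "kwargs": {
  "series": [1, 0, 0, -0.6, 0, 0, 0, 1, 0, 0, -0.6, 0, 0, 0, 1, 0, 0, -0.4, 0, 0, 0, 1, 0, 0, -0.22, 0, 0, 0, 1, 0, 0, 0, 0, 0, 0]
}}

```text
time: 37.05
tool_pos: [386.6, -254.3, 44.2]
eef_rot: [[-0.001, -0.996, 0.084], [0.001, 0.084, 0.996], [-1.0, 0.001, 0.001]]
ft_force: [-0.2, -0.2, -1.9]
finger_gap: 42.2
```

Emit:
{"fn": "arm_command", "kwargs": {
  "series": [1, 0, 0, -0.03, 0, 0, 0, 1, 0, 0, 0, 0, 0, 0, 1, 0, 0, 0, 0, 0, 0, 1, 0, 0, 0, 0, 0, 0, 1, 0, 0, 0, 0, 0, 0]
}}

```text
time: 37.55
tool_pos: [386.6, -255.6, 43.6]
eef_rot: [[0.0, -0.996, 0.086], [-0.001, 0.086, 0.996], [-1.0, -0.0, -0.0]]
ft_force: [-0.3, -0.7, -1.3]
finger_gap: 42.1
```

Emit:
{"fn": "arm_command", "kwargs": {
  "series": [1, 0, 0, -0.03, 0, 0, 0, 1, 0, 0, 0, 0, 0, 0, 1, 0, 0, 0, 0, 0, 0, 1, 0, 0, 0, 0, 0, 0, 1, 0, 0, 0, 0, 0, 0]
}}

```text
time: 38.05
tool_pos: [386.7, -255.6, 42.2]
eef_rot: [[0.0, -0.996, 0.086], [-0.001, 0.086, 0.996], [-1.0, -0.0, -0.001]]
ft_force: [-1.7, -0.2, 7.1]
finger_gap: 42.8
```

Emit:
{"fn": "arm_command", "kwargs": {
  "series": [1, 0, 0, -0.02, 0, 0, 0, 1, 0, 0, 0, 0, 0, 0, 1, 0, 0, 0, 0, 0, 0, 1, 0, 0, 0, 0, 0, 0, 1, 0, 0, 0, 0, 0, 0]
}}

```text
time: 38.55
tool_pos: [386.7, -255.6, 42.1]
eef_rot: [[0.0, -0.996, 0.086], [-0.002, 0.086, 0.996], [-1.0, -0.001, -0.002]]
ft_force: [-5.8, 0.1, 22.5]
finger_gap: 42.7
```

Stray 1 is placed. Release, rise, close the gripper and press this cap.

Emit:
{"fn": "arm_command", "kwargs": {
  "series": [-0.5, 0, 0, 0.04, 0, 0, 0, -0.5, 0, 0, 0, 0, 0, 0, -0.5, 0, 0, 0, 0, 0, 0, -0.5, 0, 0, 0.3, 0, 0, 0, -0.5, 0, 0, 0.5, 0, 0, 0]
}}

```text
time: 39.05
tool_pos: [385.7, -254.9, 82.0]
eef_rot: [[-0.002, -0.996, 0.085], [0.002, 0.085, 0.996], [-1.0, 0.003, 0.002]]
ft_force: [1.5, 0.9, 1.2]
finger_gap: 64.1
```

Emit:
{"fn": "arm_command", "kwargs": {
  "series": [-0.5, 0, 0, 0.5, 0, 0, 0, 1, 0, 0, 0, 0, 0, 0, 1, 0, 0, 0, 0, 0, 0, 1, 0, 0, 0, 0, 0, 0, 1, 0, 0, 0, 0, 0, 0]
}}

```text
time: 39.55
tool_pos: [386.1, -255.2, 106.9]
eef_rot: [[-0.001, -0.996, 0.085], [0.001, 0.085, 0.996], [-1.0, 0.001, 0.001]]
ft_force: [-0.6, 0.5, -0.4]
finger_gap: 5.6
```

Emit:
{"fn": "arm_command", "kwargs": {
  "series": [1, 0, 0, 0, 0, 0, 0, 1, 0, 0, 0, 0, 0, 0, 1, 0, 0, -0.2, 0, 0, 0, 1, 0, 0, 0, 0, 0, 0, 1, 0, 0, 0, 0, 0, 0]
}}

```text
time: 40.05
tool_pos: [386.3, -255.2, 97.3]
eef_rot: [[-0.001, -0.996, 0.085], [0.001, 0.085, 0.996], [-1.0, 0.001, 0.0]]
ft_force: [0.6, -0.0, 0.4]
finger_gap: 0.1
```

Run:
```python
from h import *
b=bot.grab_frame("scene")[:,:,::-1]
cv2.imwrite("pics/s7.png",cv2.resize(b[100:300,180:500],None,fx=2.5,fy=2.5,interpolation=cv2.INTER_CUBIC))
```

```text
(no output)
```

View pics/s7.png

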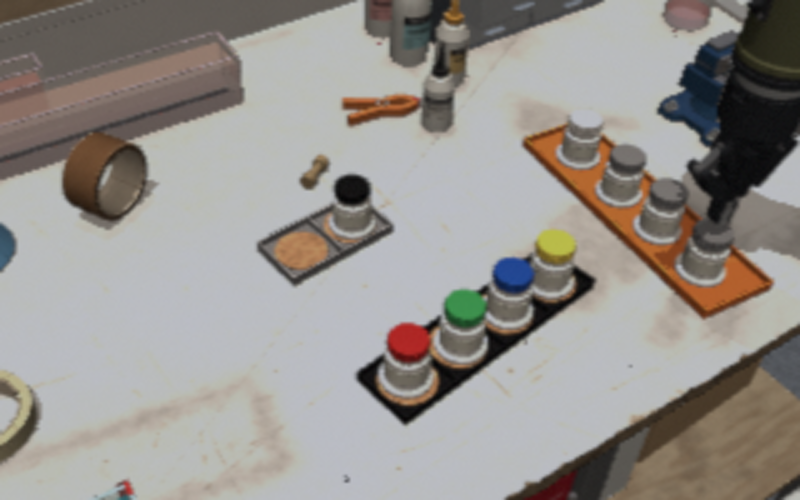

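All four pots stand upright in the returns tray (zoom 583,135 to 707,245). The closed fingertips are over the nearest cap, so I'll press.

Emit:
{"fn": "arm_command", "kwargs": {
  "series": [1, 0, 0, -0.15, 0, 0, 0, 1, 0, 0, -0.15, 0, 0, 0, 1, 0, 0, -0.06, 0, 0, 0, 1, 0, 0, 0, 0, 0, 0, 1, 0, 0, 0, 0, 0, 0]
}}

```text
time: 40.6
tool_pos: [386.3, -255.2, 79.5]
eef_rot: [[-0.001, -0.996, 0.085], [0.0, 0.085, 0.996], [-1.0, 0.001, 0.0]]
ft_force: [-0.0, 0.1, 0.4]
finger_gap: 0.3
```

Emit:
{"fn": "arm_command", "kwargs": {
  "series": [1, 0, 0, -0.04, 0, 0, 0, 1, 0, 0, 0, 0, 0, 0, 1, 0, 0, 0, 0, 0, 0, 1, 0, 0, 0, 0, 0, 0, 1, 0, 0, 0, 0, 0, 0]
}}

```text
time: 41.1
tool_pos: [386.5, -255.3, 78.1]
eef_rot: [[-0.0, -0.996, 0.085], [-0.0, 0.085, 0.996], [-1.0, -0.0, -0.0]]
ft_force: [-1.6, 0.5, 6.0]
finger_gap: -0.1
```

Emit:
{"fn": "arm_command", "kwargs": {
  "series": [1, 0, 0, -0.04, 0, 0, 0, 1, 0, 0, 0, 0, 0, 0, 1, 0, 0, 0, 0, 0, 0, 1, 0, 0, 0, 0, 0, 0, 1, 0, 0, 0, 0, 0, 0]
}}

```text
time: 41.6
tool_pos: [386.7, -255.3, 77.8]
eef_rot: [[0.0, -0.996, 0.085], [-0.003, 0.085, 0.996], [-1.0, -0.0, -0.003]]
ft_force: [-8.2, 3.1, 33.2]
finger_gap: -0.1
```

Emit:
{"fn": "arm_command", "kwargs": {
  "series": [1, 0, 0, 0.5, 0, 0, 0, 1, 0.48, -0.06, 0, 0, 0, 0, 1, 0.48, -0.05, 0, 0, 0, 0, 1, 0.48, -0.05, 0, 0, 0, 0, 1, 0, 0, 0, 0, 0, 0]
}}

```text
time: 42.1
tool_pos: [461.6, -263.1, 101.0]
eef_rot: [[0.003, -0.996, 0.085], [0.001, 0.085, 0.996], [-1.0, -0.003, 0.001]]
ft_force: [-0.4, 0.1, -0.5]
finger_gap: 0.3
```

Emit:
{"fn": "arm_command", "kwargs": {
  "series": [1, 0, 0, -0.2, 0, 0, 0, 1, 0, 0, -0.15, 0, 0, 0, 1, 0, 0, -0.07, 0, 0, 0, 1, 0, 0, 0, 0, 0, 0, 1, 0, 0, 0, 0, 0, 0]
}}

```text
time: 42.6
tool_pos: [457.6, -263.5, 79.3]
eef_rot: [[-0.001, -0.996, 0.086], [0.0, 0.086, 0.996], [-1.0, 0.001, 0.0]]
ft_force: [-0.9, 0.2, -0.6]
finger_gap: -0.2
```

Emit:
{"fn": "arm_command", "kwargs": {
  "series": [1, 0, 0, -0.04, 0, 0, 0, 1, 0, 0, 0, 0, 0, 0, 1, 0, 0, 0, 0, 0, 0, 1, 0, 0, 0, 0, 0, 0, 1, 0, 0, 0, 0, 0, 0]
}}

```text
time: 43.1
tool_pos: [458.0, -263.5, 78.1]
eef_rot: [[-0.001, -0.996, 0.086], [-0.001, 0.086, 0.996], [-1.0, 0.001, -0.001]]
ft_force: [-2.6, -0.1, 6.5]
finger_gap: 0.2
```

Emit:
{"fn": "arm_command", "kwargs": {
  "series": [1, 0, 0, -0.03, 0, 0, 0, 1, 0, 0, 0, 0, 0, 0, 1, 0, 0, 0, 0, 0, 0, 1, 0, 0, 0, 0, 0, 0, 1, 0, 0, 0, 0, 0, 0]
}}

```text
time: 43.6
tool_pos: [458.1, -263.5, 77.9]
eef_rot: [[-0.0, -0.996, 0.086], [-0.002, 0.086, 0.996], [-1.0, 0.0, -0.002]]
ft_force: [-6.8, 1.1, 20.6]
finger_gap: 0.0
```

Emit:
{"fn": "arm_command", "kwargs": {
  "series": [1, 0, 0, 0.5, 0, 0, 0, 1, 0.49, -0.05, 0, 0, 0, 0, 1, 0.49, -0.05, 0, 0, 0, 0, 1, 0.49, -0.04, 0, 0, 0, 0, 1, 0, 0, 0, 0, 0, 0]
}}

```text
time: 44.1
tool_pos: [534.8, -270.0, 101.4]
eef_rot: [[0.003, -0.996, 0.085], [0.001, 0.085, 0.996], [-1.0, -0.003, 0.001]]
ft_force: [0.4, 0.3, -0.1]
finger_gap: -0.2
```

Emit:
{"fn": "arm_command", "kwargs": {
  "series": [1, 0, 0, -0.2, 0, 0, 0, 1, 0, 0, -0.15, 0, 0, 0, 1, 0, 0, -0.1, 0, 0, 0, 1, 0, 0, 0, 0, 0, 0, 1, 0, 0, 0, 0, 0, 0]
}}

```text
time: 44.6
tool_pos: [531.0, -270.6, 78.2]
eef_rot: [[-0.001, -0.996, 0.086], [-0.0, 0.086, 0.996], [-1.0, 0.001, -0.0]]
ft_force: [-0.6, -0.5, 0.5]
finger_gap: 0.1
```

Emit:
{"fn": "arm_command", "kwargs": {
  "series": [1, 0, 0, -0.03, 0, 0, 0, 1, 0, 0, 0, 0, 0, 0, 1, 0, 0, -0.02, 0, 0, 0, 1, 0, 0, 0, 0, 0, 0, 1, 0, 0, 0, 0, 0, 0]
}}

```text
time: 45.1
tool_pos: [531.4, -270.6, 78.0]
eef_rot: [[-0.001, -0.996, 0.086], [-0.002, 0.086, 0.996], [-1.0, 0.0, -0.002]]
ft_force: [-7.5, 0.4, 19.3]
finger_gap: 0.2
```

Emit:
{"fn": "arm_command", "kwargs": {
  "series": [1, 0, 0, 0.5, 0, 0, 0, 1, 0.49, -0.05, 0, 0, 0, 0, 1, 0.49, -0.05, 0, 0, 0, 0, 1, 0.53, -0.04, 0, 0, 0, 0, 1, 0, 0, 0, 0, 0, 0]
}}

```text
time: 45.6
tool_pos: [609.9, -276.9, 100.9]
eef_rot: [[0.002, -0.996, 0.085], [0.001, 0.085, 0.996], [-1.0, -0.002, 0.001]]
ft_force: [0.3, -0.1, -0.6]
finger_gap: -0.1
```

Emit:
{"fn": "arm_command", "kwargs": {
  "series": [1, 0, 0, -0.2, 0, 0, 0, 1, 0, 0, -0.15, 0, 0, 0, 1, 0, 0, -0.1, 0, 0, 0, 1, 0, 0, 0, 0, 0, 0, 1, 0, 0, 0, 0, 0, 0]
}}

```text
time: 46.1
tool_pos: [606.5, -277.7, 78.2]
eef_rot: [[-0.001, -0.996, 0.086], [-0.0, 0.086, 0.996], [-1.0, 0.001, -0.0]]
ft_force: [-0.4, -0.0, 0.5]
finger_gap: -0.3
```

Emit:
{"fn": "arm_command", "kwargs": {
  "series": [1, 0, 0, -0.03, 0, 0, 0, 1, 0, 0, 0, 0, 0, 0, 1, 0, 0, -0.02, 0, 0, 0, 1, 0, 0, 0, 0, 0, 0, 1, 0, 0, 0, 0, 0, 0]
}}

```text
time: 46.6
tool_pos: [606.8, -277.7, 78.1]
eef_rot: [[-0.001, -0.996, 0.086], [-0.002, 0.086, 0.996], [-1.0, 0.0, -0.002]]
ft_force: [-5.9, 0.1, 16.0]
finger_gap: 0.1
```

Returns caps are all home: four presses at 16–33 N, all stopping at z 77.8–78.1. Next the kit caps, starting with yellow.

Emit:
{"fn": "arm_command", "kwargs": {
  "series": [1, 0, 0, 0.6, 0, 0, 0, 1, 0, 0, 0.5, 0, 0, 0, 1, -0.3, 0.35, 0, 0, 0, 0, 1, -0.45, 0.54, 0, 0, 0, 0, 1, -0.6, 0.72, 0, 0, 0, 0]
}}

```text
time: 47.1
tool_pos: [539.3, -197.4, 130.7]
eef_rot: [[0.0, -0.996, 0.089], [-0.0, 0.089, 0.996], [-1.0, -0.0, -0.0]]
ft_force: [-0.5, 0.6, 0.5]
finger_gap: 0.1
```

Emit:
{"fn": "arm_command", "kwargs": {
  "series": [1, -0.6, 0.72, 0, 0, 0, 0, 1, -0.6, 0.72, 0, 0, 0, 0, 1, -0.4, 0.47, 0, 0, 0, 0, 1, 0, 0, 0, 0, 0, 0, 1, 0, 0, 0, 0, 0, 0]
}}

```text
time: 47.6
tool_pos: [459.8, -101.7, 131.4]
eef_rot: [[0.0, -0.996, 0.085], [-0.001, 0.085, 0.996], [-1.0, -0.0, -0.001]]
ft_force: [-0.9, -0.9, -0.5]
finger_gap: 0.1
```

Run:
```python
from h import *
print(np.round(bot.get_obs()["tool_pos"],1))
b=bot.grab_frame("scene")[:,:,::-1]
cv2.imwrite("pics/s8.png",cv2.resize(b[100:300,180:500],None,fx=2.5,fy=2.5,interpolation=cv2.INTER_CUBIC))
```

```text
[ 459.8 -101.7  131.4]
```

View pics/s8.png

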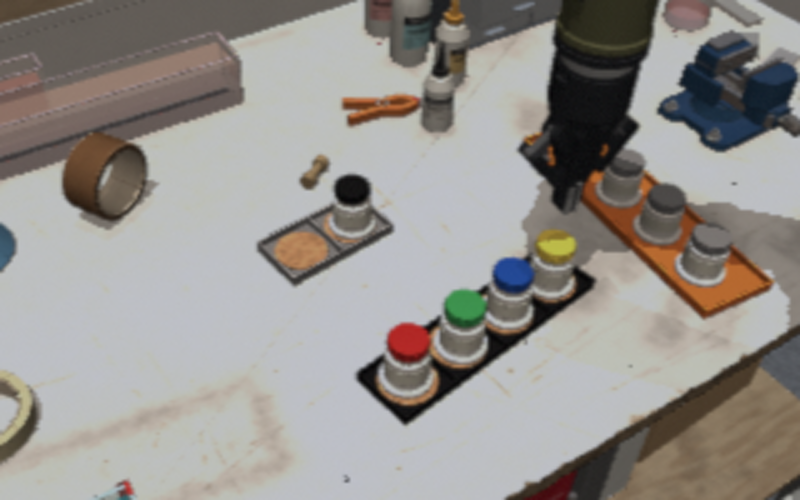

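Emit:
{"fn": "arm_command", "kwargs": {
  "series": [1, 0, 0, -0.4, 0, 0, 0, 1, 0, 0, -0.3, 0, 0, 0, 1, 0, 0, -0.16, 0, 0, 0, 1, 0, 0, -0.1, 0, 0, 0, 1, 0, 0, 0, 0, 0, 0]
}}

```text
time: 48.15
tool_pos: [460.3, -101.8, 82.9]
eef_rot: [[-0.0, -0.996, 0.086], [0.0, 0.086, 0.996], [-1.0, 0.0, 0.0]]
ft_force: [0.6, -0.1, 1.2]
finger_gap: 0.3
```

Emit:
{"fn": "arm_command", "kwargs": {
  "series": [1, 0, 0, -0.04, 0, 0, 0, 1, 0, 0, 0, 0, 0, 0, 1, 0, 0, -0.02, 0, 0, 0, 1, 0, 0, 0, 0, 0, 0, 1, 0, 0, 0, 0, 0, 0]
}}

```text
time: 48.65
tool_pos: [460.4, -101.4, 80.7]
eef_rot: [[0.001, -0.996, 0.086], [-0.0, 0.086, 0.996], [-1.0, -0.001, -0.0]]
ft_force: [0.5, -1.1, 5.3]
finger_gap: 0.1
```

Emit:
{"fn": "arm_command", "kwargs": {
  "series": [1, 0, 0, -0.04, 0, 0, 0, 1, 0, 0, 0, 0, 0, 0, 1, 0, 0, 0, 0, 0, 0, 1, 0, 0, 0, 0, 0, 0, 1, 0, 0, 0, 0, 0, 0]
}}

```text
time: 49.15
tool_pos: [460.5, -101.3, 79.9]
eef_rot: [[0.002, -0.996, 0.085], [-0.002, 0.085, 0.996], [-1.0, -0.002, -0.002]]
ft_force: [-6.3, -0.7, 24.1]
finger_gap: 0.2
```

Emit:
{"fn": "arm_command", "kwargs": {
  "series": [1, 0, 0, 0.5, 0, 0, 0, 1, 0, 0, 0, 0, 0, 0, 1, -0.12, 0.66, 0, 0, 0, 0, 1, -0.11, 0.66, 0, 0, 0, 0, 1, 0, 0, 0, 0, 0, 0]
}}

```text
time: 49.65
tool_pos: [448.0, -31.3, 103.5]
eef_rot: [[0.001, -0.997, 0.08], [0.002, 0.08, 0.997], [-1.0, -0.001, 0.002]]
ft_force: [-0.4, 0.1, -0.9]
finger_gap: -0.2
```

Emit:
{"fn": "arm_command", "kwargs": {
  "series": [1, 0, 0, 0, 0, 0, 0, 1, 0, 0, -0.2, 0, 0, 0, 1, 0, 0, -0.15, 0, 0, 0, 1, 0, 0, -0.1, 0, 0, 0, 1, 0, 0, 0, 0, 0, 0]
}}

```text
time: 50.15
tool_pos: [448.5, -36.3, 80.1]
eef_rot: [[-0.001, -0.996, 0.087], [-0.001, 0.087, 0.996], [-1.0, 0.001, -0.001]]
ft_force: [-0.4, 0.8, -0.3]
finger_gap: -0.1
```

Emit:
{"fn": "arm_command", "kwargs": {
  "series": [1, 0, 0, -0.04, 0, 0, 0, 1, 0, 0, 0, 0, 0, 0, 1, 0, 0, 0, 0, 0, 0, 1, 0, 0, 0, 0, 0, 0, 1, 0, 0, 0, 0, 0, 0]
}}

```text
time: 50.65
tool_pos: [448.6, -36.2, 79.8]
eef_rot: [[0.001, -0.996, 0.087], [-0.003, 0.087, 0.996], [-1.0, -0.001, -0.002]]
ft_force: [-7.4, -2.7, 30.0]
finger_gap: -0.3
```

Emit:
{"fn": "arm_command", "kwargs": {
  "series": [1, 0, 0, 0.5, 0, 0, 0, 1, 0, 0, 0, 0, 0, 0, 1, -0.1, 0.69, 0, 0, 0, 0, 1, -0.1, 0.69, 0, 0, 0, 0, 1, 0, 0, 0, 0, 0, 0]
}}

```text
time: 51.15
tool_pos: [438.2, 37.6, 103.7]
eef_rot: [[0.001, -0.997, 0.081], [0.003, 0.081, 0.997], [-1.0, -0.001, 0.003]]
ft_force: [0.1, 0.5, -0.5]
finger_gap: -0.2
```

Emit:
{"fn": "arm_command", "kwargs": {
  "series": [1, 0, 0, 0, 0, 0, 0, 1, 0, 0, -0.2, 0, 0, 0, 1, 0, 0, -0.15, 0, 0, 0, 1, 0, 0, -0.1, 0, 0, 0, 1, 0, 0, 0, 0, 0, 0]
}}

```text
time: 51.65
tool_pos: [438.4, 32.6, 80.3]
eef_rot: [[-0.001, -0.996, 0.087], [-0.001, 0.087, 0.996], [-1.0, 0.001, -0.001]]
ft_force: [0.7, 0.6, -0.2]
finger_gap: 0.2
```

Emit:
{"fn": "arm_command", "kwargs": {
  "series": [1, 0, 0, -0.03, 0, 0, 0, 1, 0, 0, 0, 0, 0, 0, 1, 0, 0, 0, 0, 0, 0, 1, 0, 0, 0, 0, 0, 0, 1, 0, 0, 0, 0, 0, 0]
}}

```text
time: 52.15
tool_pos: [438.4, 32.9, 80.0]
eef_rot: [[-0.0, -0.996, 0.087], [-0.001, 0.087, 0.996], [-1.0, -0.0, -0.001]]
ft_force: [-3.0, -1.3, 14.6]
finger_gap: -0.0
```

Green is home. Next is red at (430.5,103).

Emit:
{"fn": "arm_command", "kwargs": {
  "series": [1, 0, 0, -0.02, 0, 0, 0, 1, 0, 0, 0, 0, 0, 0, 1, 0, 0, 0, 0, 0, 0, 1, 0, 0, 0.5, 0, 0, 0, 1, 0, 0, 0, 0, 0, 0]
}}

```text
time: 52.65
tool_pos: [439.4, 33.8, 105.1]
eef_rot: [[0.002, -0.996, 0.086], [0.0, 0.086, 0.996], [-1.0, -0.002, 0.001]]
ft_force: [0.3, 0.1, 0.6]
finger_gap: 0.2
```

Emit:
{"fn": "arm_command", "kwargs": {
  "series": [1, -0.07, 0.69, 0, 0, 0, 0, 1, -0.07, 0.69, 0, 0, 0, 0, 1, 0, 0, 0, 0, 0, 0, 1, 0, 0, 0, 0, 0, 0, 1, 0, 0, -0.2, 0, 0, 0]
}}

```text
time: 53.15
tool_pos: [432.0, 101.8, 93.5]
eef_rot: [[0.001, -0.996, 0.087], [-0.0, 0.087, 0.996], [-1.0, -0.001, -0.0]]
ft_force: [0.5, 0.2, 0.1]
finger_gap: 0.0
```

Emit:
{"fn": "arm_command", "kwargs": {
  "series": [1, 0, 0, -0.15, 0, 0, 0, 1, 0, 0, 0, 0, 0, 0, 1, 0, 0, -0.1, 0, 0, 0, 1, 0, 0, 0, 0, 0, 0, 1, 0, 0, 0, 0, 0, 0]
}}

```text
time: 53.65
tool_pos: [431.5, 102.5, 81.2]
eef_rot: [[-0.0, -0.996, 0.086], [0.0, 0.086, 0.996], [-1.0, 0.0, 0.0]]
ft_force: [0.3, -0.7, -0.0]
finger_gap: -0.2
```

Emit:
{"fn": "arm_command", "kwargs": {
  "series": [1, 0, 0, -0.03, 0, 0, 0, 1, 0, 0, 0, 0, 0, 0, 1, 0, 0, 0, 0, 0, 0, 1, 0, 0, 0, 0, 0, 0, 1, 0, 0, 0, 0, 0, 0]
}}

```text
time: 54.15
tool_pos: [431.7, 102.7, 80.1]
eef_rot: [[0.001, -0.996, 0.086], [-0.0, 0.086, 0.996], [-1.0, -0.001, -0.0]]
ft_force: [-0.3, -0.2, 4.7]
finger_gap: -0.2
```

Emit:
{"fn": "arm_command", "kwargs": {
  "series": [1, 0, 0, -0.04, 0, 0, 0, 1, 0, 0, 0, 0, 0, 0, 1, 0, 0, 0, 0, 0, 0, 1, 0, 0, 0, 0, 0, 0, 1, 0, 0, 0, 0, 0, 0]
}}

```text
time: 54.65
tool_pos: [431.8, 102.8, 79.7]
eef_rot: [[0.003, -0.996, 0.085], [-0.002, 0.085, 0.996], [-1.0, -0.003, -0.002]]
ft_force: [-7.8, -4.1, 35.3]
finger_gap: 0.1
```

Emit:
{"fn": "arm_command", "kwargs": {
  "series": [1, 0, 0, 0.5, 0, 0, 0, 1, 0, 0, 0.7, 0, 0, 0, 1, 0, 0, 0.7, 0, 0, 0, 1, 0, 0, 0.7, 0, 0, 0, 1, 0, 0, 0.5, 0, 0, 0]
}}

```text
time: 55.15
tool_pos: [431.7, 103.0, 234.8]
eef_rot: [[0.002, -0.996, 0.085], [0.0, 0.085, 0.996], [-1.0, -0.001, 0.001]]
ft_force: [1.0, 0.4, 0.9]
finger_gap: -0.1
```

Run:
```python
from h import *
b=bot.grab_frame("scene")[:,:,::-1]
cv2.imwrite("pics/s9r.png",b)
cv2.imwrite("pics/s9.png",cv2.resize(b[100:300,180:500],None,fx=2.5,fy=2.5,interpolation=cv2.INTER_CUBIC))
a=bot.grab_frame("top")[:,:,::-1]
cv2.imwrite("pics/t9r.png",a)
cv2.imwrite("pics/t9.png",cv2.resize(a[130:290,150:480],None,fx=2.4,fy=2.4,interpolation=cv2.INTER_CUBIC))
```

```text
(no output)
```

View pics/s9.png

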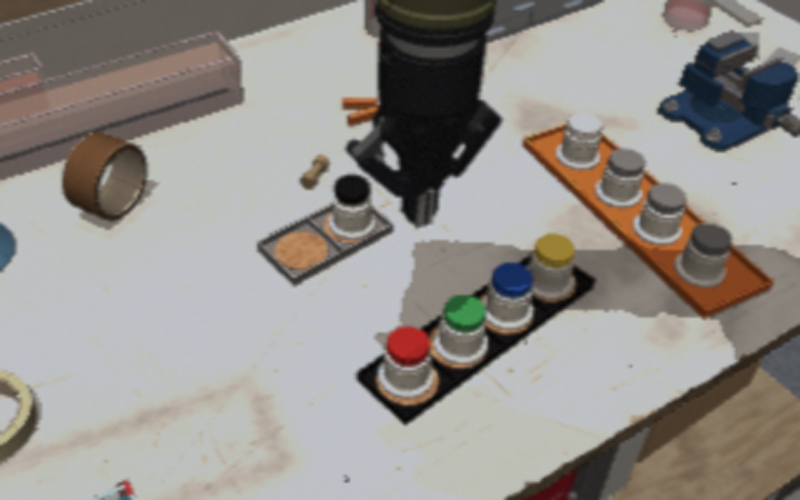

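View pics/t9.png

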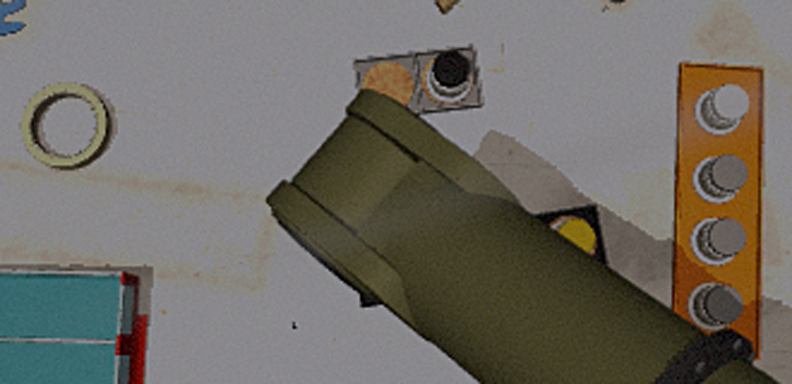

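All eight pots are upright in their trays, the tape hasn't moved, and the arm is clear of everything. Handing in.

```bash
python3 -c "
from bench import bot
print(bot.close_job(),bot.get_obs()['time'])"
```

```text
the job is handed in; nothing more can be done
the job is handed in; nothing more can be done
```

The job is handed in after about 55 s of the 210 s allowed; no verdict was reported.

- **Kit tray:** I moved the wrong pot (white cap) to the returns tray and put the missing yellow from stock in its bay. The kit now holds red, green, blue and yellow. The black pot stayed in the stock tray.
- **Strays:** I found three grey-capped pots on the worktop and stood all three in the returns tray.
- **Caps:** I pressed all eight caps until they stopped hard, with 15–35 N. The tool stopped at 77.8–78.1 mm in the returns tray and 79.7–80.0 mm in the kit. That matches the 78 mm and 80 mm expected for caps fully home.
- **Last pictures:** Every pot stood upright in its tray and the tape was unmoved. I compared the tape's place by eye only, and in the final top view the arm hid most of the kit tray, so the kit check rests on the scene camera.
- **Disturbances:** I saw no knocked stray and no slip of the grip.

No check failed. While pressing, I saw no clear resistance from most caps before the stop, so some were probably home already.

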